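Close up the honey display

ROBOT

A 7-joint arm with a two-finger parallel gripper is mounted at the origin on a cart in front of the work surface, level with it; the furniture and walls round the work are solid. World frame = base frame: x ahead of the robot, y to its left, z up, the work surface at z = 0. Lengths are in m, angles in rad, forces in N, time in s.
With the tool pointing down it reaches from about 0.425 to 0.875 m from the base axis. Payload 4.7 kg.
Tool frame: the origin (TCP) lies midway between the tips of the shut fingers; the grasp point (between the pads) lies 19 mm behind it; x points along the fingers, y is the direction in which the jaws open and shut, and the axes are right-handed (so a half turn about x gives the same grasp; the last joint's range is limited). The gripper opens to 87 mm and grips with 3 to 60 N. Pads are 19 mm wide; open, the fingers measure 117 mm over their backs; the gripper's body (75 mm by 190 mm) begins 51 mm behind the grasp point.
Start: joints at [1.32, 0.321, -0.07, 1.45, 0.023, 1.371, -0.057], TCP at [0.17, -0.627, 0.223] pointing down, gripper open.
Joint ranges: [-2.86, 2.86], [-0.3, 2.09], [-1.38, 1.24], [0.06, 2.45], [-1.56, 4.7], [0.09, 2.05], [-2.69, 2.69]. Speed limits (rad/s): [2.57, 2.57, 3.14, 3.14, 3.14, 3.14, 3.14].

INTERFACE

Orientations are given as a rotation vector (axis times angle).
In Python, from bench import ctrl gives the robot as it stands. The module is installed in compiled form; this text tells all that it offers.
- The arm moves only by the shell command python3 -m jog 'ROWS' [FORCE]. ROWS is JSON, a list of rows, each an object with "rot": the turn, a rotation vector about the tool's x, y, z in units of 5 degrees (1.0 is 5 degrees), a list of three; "travel": the shift along the tool's x, y, z in units of 0.3 m (1.0 is 0.3 m), a list of three; "jaw": the closure, from -1 (fully open) to 1 (shut), so that 0 is half open. In form: [{"rot": [ax, ay, az], "travel": [tx, ty, tz], "jaw": jaw}, ...]. A call has 1 to 8 rows; each row shifts and turns the commanded pose from where the row before left it, along the tool's axes as they then stand; what a row does not reach is not made up. A row lasts 1/10 s, in which the tool goes at most 50 mm and 8.59 degrees, less where a joint would pass 70% of its speed; a pose out of reach is approached as far as the arm can. A call with a number of a shift or a turn outside -1 to 1 is refused whole. A call with a gripper value outside its range is refused whole. The fingers move at their own pace and stop on an object; FORCE is the grip in N (left out, the last holds). Time passes only in rows, so rows that do not move let the fingers close. It gives the time, the measured TCP pose, the force and the opening at its end, in the units of the state.
- ctrl.get_state(): the state, without advancing time (a new reading comes with each control period).
- ctrl.get_image(name): name is "scene" or "top"; returns the picture (480x640x3 uint8, red, green, blue); there is no depth.
- ctrl.camera_model(name): a dict with "mtx" (3x3 intrinsics, pixels), "k1" (the pictures are not rectified: a ray, as slopes to the right and down, at radius r is drawn at 1 + k1 r^2 times it, then the intrinsics apply), "extrinsics" (4x4, takes a point from world to camera coordinates). Camera axes: x right, y up, looking along -z (the intrinsics and any distortion apply to the point x, -y, -z); pixel columns grow to the right and rows downward; lengths in m; the calibration is good to about 2 mm. A picture is of the moment at which its call begins. camera_model takes no time and is no camera call.
- ctrl.close_job(): hands the job in, once; it reports no verdict.
The state is a dict: "time": time; "joint_positions": joint angles; "qd": joint speeds; "joint_torque": joint torques, N m; "position": TCP position; "tool_rot": TCP orientation; "ft_force": force on the tool from outside, world axes, zero at the start; "torque": the same for the moment, N m; "grip_width": opening from 0.0 (shut) to 1.0 (fully open).
Only numpy, scipy, OpenCV 4.12 (cv2) and the standard library are available. Lean on these libraries where they do the work, as an engineer would, in place of code of your own. Each camera call takes 0.05 s, during which the arm holds its last target.

TASK

The two wooden modules of the counter display stand apart with a honey jar left in the gap between them. Take the yellow-lidded jar out of the gap and stand it upright in the middle of the top of the left module, which is screwed down; slide the loose right module against the left one so that the joint is closed along its whole length and their fronts are flush. Keep the jar from tipping over and leave everything else on the worktop where it is.

Things in the scene. Friction and masses are not known exactly. Their poses are not given: they have to be found in the camera images.
- fixed_module: Left display module, dark wood, light top board, fixed by two steel angles on its left (+y) side (23 mm out, 30 mm up). 90 (x) x 120 (y) x 45 mm high. Origin: centre of the underside, on the worktop; x points to its back, y to its left. Front: the face at x = -45 mm; joint face: y = -60 mm. May be turned a few degrees from the world axes.
- loose_module: Right display module, medium-brown, loose, about 0.5 kg; size, axes and origin as the left one. Too wide to grasp: push its upright faces (lowest 8 mm is a kick set back 3 mm). Starts on the -y side of the left one, turned up to 12 degrees, 12 to 30 mm nearer the front; its joint face is at y = +60 mm. Butted and flush, its origin is at (0, -120, 0) mm in the left module's frame.
- joint_front (a point): Top front corner of the loose module's joint face: (-45, +60, +45) mm in that module's frame.
- joint_back (a point): Top back corner of the loose module's joint face: (+45, +60, +45) mm in that module's frame.
- jar: Round honey jar with a yellow lid, 62 mm across and 71 mm high, about 0.21 kg; grasp it round the body. It stands upright in the gap between the modules, at least 12 mm from each. Origin: centre of its underside, z up.
- red_tool: Bystander: red hive tool 44 x 216 x 23 mm lying behind the left module. Origin at the centre of the underside, y along its length.
- pots: Bystander: stack of clear pots 70 mm across, 82 mm high, at the back. Origin at the centre of the underside.
- cage: Bystander: yellow queen cage 22 x 62 x 16 mm at the back, y along its length. Origin at the centre of the underside.
There are look-alikes about, which are no part of the job. Of the things that look like the jar, the larger one is meant.

How it is judged:
By the outcome, as a careful person would: the job done as asked, in the order asked, and still so for the second after the job is handed in, with the robot touching nothing.
It also fails if it takes over 59 s, if anything falls off the work surface, if the arm or the gripper's body presses on something with over 40 N, if the wrist force passes 120 N, or if a joint passes its speed limit or range.

## Working session

There is one attempt and no reset: what is moved stays moved. The work goes in short steps, Python scripts to look and compute and a shell command to move; the robot and the scene stay as the last step left them, time stands still between calls to the robot, and variables do not carry over. Pictures are saved under pics/ and viewed, and the job is handed in when it is done.

```bash
mkdir -p pics
python3 - <<'E'
from bench import ctrl
import cv2
for n in("scene","top"):
    cv2.imwrite(f"pics/{n}0.png",ctrl.get_image(n)[:,:,::-1])
    print(ctrl.camera_model(n))
s=ctrl.get_state();print(s)
E
```

```text
{'mtx': array([[577.75802064,   0.        , 320.22931864],
       [  0.        , 577.75802064, 239.94376096],
       [  0.        ,   0.        ,   1.        ]]), 'k1': -0.1697533559179899, 'extrinsics': array([[-0.40027486, -0.91633859, -0.01017976,  0.43609716],
       [ 0.36548619, -0.16981866,  0.91519477, -0.22550827],
       [-0.840357  ,  0.3626089 ,  0.40288324, -0.49272461],
       [ 0.        ,  0.        ,  0.        ,  1.        ]])}
{'mtx': array([[533.41305263,   0.        , 318.31705684],
       [  0.        , 533.41305263, 252.35098841],
       [  0.        ,   0.        ,   1.        ]]), 'k1': 0.01945001768220052, 'extrinsics': array([[ 0.00221517, -0.99997339, -0.0069514 ,  0.23333732],
       [ 0.99242256,  0.00134434,  0.12286435, -0.55586499],
       [-0.12285174, -0.00717089,  0.99239913, -0.96598696],
       [ 0.        ,  0.        ,  0.        ,  1.        ]])}
{'time': 0.1, 'joint_positions': array([ 1.32012614,  0.3217411 , -0.0700998 ,  1.45151888,  0.02257689,
        1.37080629, -0.05688815]), 'qd': array([-0.0014633 , -0.00051522, -0.00139787, -0.00237095,  0.001526  ,
       -0.00011466, -0.00135956]), 'joint_torque': array([ 9.09654500e-05, -4.92570877e+01, -4.05569337e-01, -3.13398635e+01,
       -6.39704615e-02,  3.94826999e-02,  8.21464027e-05]), 'position': array([ 0.169941  , -0.62689095,  0.22159317]), 'tool_rot': array([ 2.08043674,  0.27887536, -2.08103835]), 'ft_force': array([ 0.6445286 ,  0.02864413, -0.16085191]), 'torque': array([ 0.04377285, -0.01419303, -0.01365479]), 'grip_width': 1.0001576929504608}
```

View pics/scene0.png

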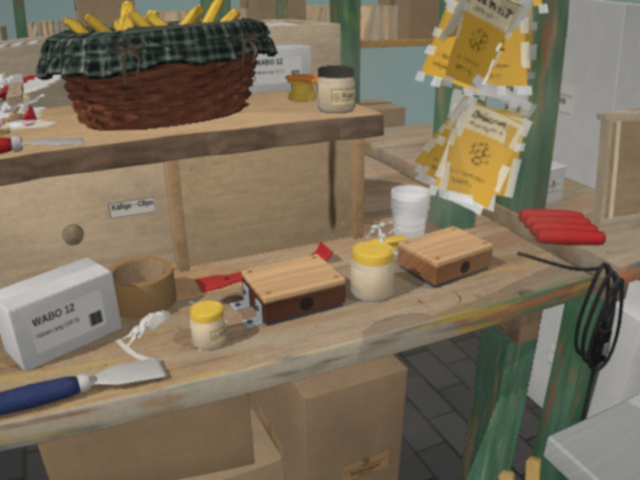

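View pics/top0.png

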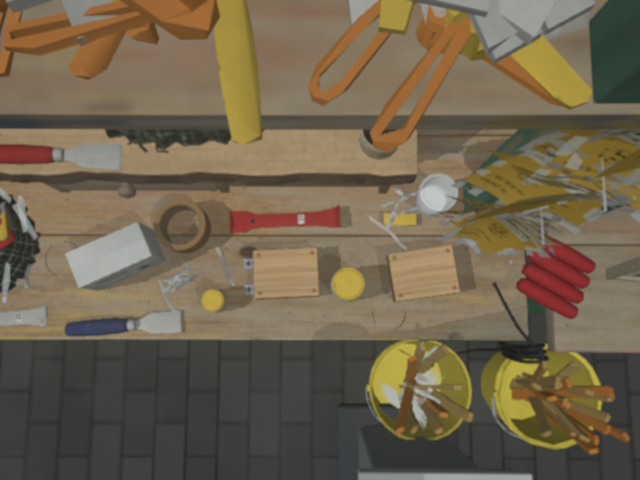

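The scene view shows the modules with the jar between them. In the top view, the things that could be taken for the target are:
- The large yellow-lidded jar in the gap, at top (348,283) and scene (373,270).
- A small yellow-lidded jar, at top (212,300) and scene (208,325).
- A dark-lidded jar on the shelf, at scene (336,88).

I choose the one at (348,283), and will check it in a close crop while measuring.

```bash
cat > h.py <<'E'
import numpy as np, cv2
from bench import ctrl
def ray(n,px):
    m=ctrl.camera_model(n);K=m["mtx"];E=m["extrinsics"]
    p=np.atleast_2d(np.array(px,float))
    d=np.c_[(p[:,0]-K[0,2])/K[0,0],(p[:,1]-K[1,2])/K[1,1]]
    u=d.copy()
    for _ in range(20): u=d/(1+m["k1"]*(u**2).sum(1,keepdims=True))
    v=np.c_[u[:,0],-u[:,1],-np.ones(len(u))]
    R=E[:3,:3];return -R.T@E[:3,3], v@R
def onz(n,px,z):
    c,v=ray(n,px); t=(z-c[2])/v[:,2]; return c+t[:,None]*v
def proj(n,X):
    m=ctrl.camera_model(n);K=m["mtx"];E=m["extrinsics"]
    X=np.atleast_2d(X)@E[:3,:3].T+E[:3,3]
    u=np.c_[X[:,0],-X[:,1]]/-X[:,2:];u=u*(1+m["k1"]*(u**2).sum(1,keepdims=True))
    return u@K[:2,:2].T+K[:2,2]
E
python3 - <<'E'
from h import *
im=cv2.imread("pics/top0.png");sc=cv2.imread("pics/scene0.png")
print("cams",ray("top",[0,0])[0],ray("scene",[0,0])[0])
cv2.imwrite("pics/c1.png",cv2.resize(im[230:320,190:480],None,fx=2.75,fy=2.75,interpolation=cv2.INTER_CUBIC))
cv2.imwrite("pics/c2.png",cv2.resize(sc[180:340,180:500],None,fx=2.4,fy=2.4,interpolation=cv2.INTER_CUBIC))
hsv=cv2.cvtColor(im,cv2.COLOR_BGR2HSV)
for nm,(p) in dict(big=(348,283),left=(285,273),right=(424,273),small=(212,300)).items():print(nm,hsv[p[1],p[0]])
print("table near",hsv[273,340],hsv[310,300],hsv[262,372],hsv[290,240])
E
```

```text
cams [0.4324629  0.22715139 1.02856263] [-0.15708568  0.53998347  0.40933384]
big [ 24 154 186]
left [ 17  96 172]
right [ 17  96 173]
small [ 23 152 184]
table near [ 23 154 181] [ 19  66 143] [ 19  64 136] [ 18  73 109]
```

Run:
```python
import cv2,numpy as np
a=cv2.imread("pics/c1.png");b=cv2.imread("pics/c2.png")
w=max(a.shape[1],b.shape[1]);p=lambda i:np.pad(i,((0,0),(0,w-i.shape[1]),(0,0)))
o=np.vstack([p(a),p(b)]);print(o.shape);cv2.imwrite("pics/c3.png",o[:600,:800])
```

```text
(632, 798, 3)
```

View pics/c1.png

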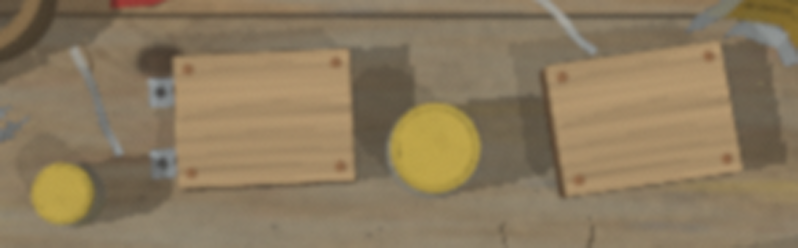

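View pics/c2.png

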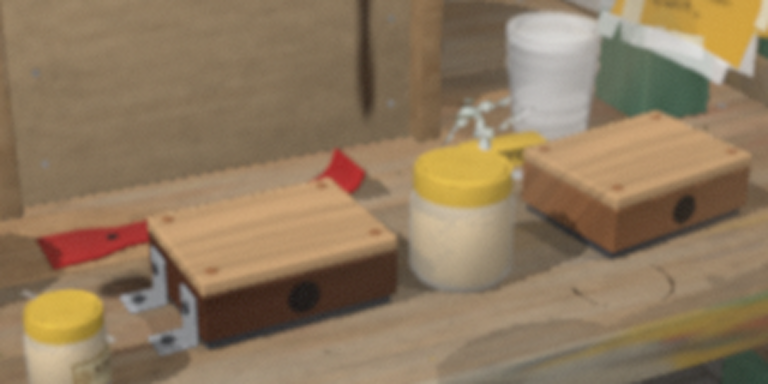

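The crops confirm the choice: the big jar stands in the gap and the small one is left of the brackets. The loose module is turned about +8° in the picture. Next I measure poses.

```bash
cat > meas.py <<'E'
from h import *
def quad(im,seed):
    lab=cv2.cvtColor(cv2.GaussianBlur(im,(3,3),0),cv2.COLOR_BGR2HSV)
    m=cv2.inRange(lab,(11,80,145),(22,170,255))
    m=cv2.morphologyEx(m,cv2.MORPH_OPEN,np.ones((3,3)));
    cs,_=cv2.findContours(m,cv2.RETR_EXTERNAL,cv2.CHAIN_APPROX_NONE)
    c=[c for c in cs if cv2.pointPolygonTest(c,seed,False)>=0]
    return max(c,key=cv2.contourArea) if c else None
def module(im,seed,z=0.045):
    c=quad(im,seed)
    P=onz("top",c.reshape(-1,2),z)[:,:2].astype(np.float32)*1000
    r=cv2.minAreaRect(P); b=cv2.boxPoints(r)
    # long axis direction
    e1,e2=b[1]-b[0],b[2]-b[1]; l=e1 if np.hypot(*e1)>np.hypot(*e2) else e2
    if l[1]<0:l=-l
    a=np.arctan2(-l[0],l[1])
    return np.array(r[0]),np.degrees(a),r[1]
def lid(im,near):
    h=cv2.cvtColor(im,cv2.COLOR_BGR2HSV);m=cv2.inRange(h,(21,120,120),(32,255,255))
    m=cv2.morphologyEx(m,cv2.MORPH_OPEN,np.ones((3,3)))
    cs,_=cv2.findContours(m,cv2.RETR_EXTERNAL,cv2.CHAIN_APPROX_NONE)
    c=min([c for c in cs if cv2.contourArea(c)>150],key=lambda c:np.hypot(*(c.reshape(-1,2).mean(0)-near)))
    return cv2.minEnclosingCircle(c)
E
python3 - <<'E'
from meas import *
im=cv2.imread("pics/top0.png")
for s in((285,273),(424,273)):
    print(module(im,s))
for s,z in(((348,283),.071),((212,300),.05)):
    (c,r)=lid(im,s);print(c,r,onz("top",[c],z),onz("top",[[c[0]+r,c[1]]],z)-onz("top",[c],z))
for nm,p,z in(("pots",(438,195),.082),("cage",(400,219),.016),("toolL",(232,222),.02),("toolR",(340,216),.02),("benchfront",(300,340),0),("shelfedge",(300,180),.25)):print(nm,onz("top",[p],z))
E
```

```text
(array([516.62097168, 295.87185669]), np.float32(2.7985446), (88.44609832763672, 118.72906494140625))
(array([516.92834473,  39.95646667]), np.float32(8.591002), (89.37451171875, 118.31121826171875))
(347.8846130371094, 283.1538391113281) 16.31545066833496 [[0.49535608 0.1808675  0.071     ]] [[ 5.61345377e-05 -2.92650543e-02  0.00000000e+00]]
(212.26315307617188, 299.7894592285156) 11.328120231628418 [[0.46589732 0.42803789 0.05      ]] [[ 2.75338824e-05 -2.07219906e-02  0.00000000e+00]]
pots [[0.65436776 0.01792919 0.082     ]]
cage [[0.62270159 0.07739885 0.016     ]]
toolL [[0.61580536 0.40028946 0.02      ]]
toolR [[0.62772334 0.19294801 0.02      ]]
benchfront [[0.39161122 0.26908256 0.        ]]
shelfedge [[0.63784546 0.26041566 0.25      ]]
```

Run:
```python
from h import *
from scipy.spatial.transform import Rotation as Rn
s=ctrl.get_state();print(np.round(Rn.from_rotvec(s["tool_rot"]).as_matrix(),3))
def tri(a,b):
    c1,v1=ray("scene",[a]);c2,v2=ray("top",[b]);v1,v2=v1[0],v2[0]
    A=np.c_[v1,-v2];t=np.linalg.lstsq(A,c2-c1,rcond=None)[0]
    p,q=c1+t[0]*v1,c2+t[1]*v2;return np.round((p+q)/2,3),round(np.linalg.norm(p-q),4)
print("shelf corner",tri((383,113),(417,172)),tri((383,130),(417,180)))
print("jar lid",tri((373,251),(348,283)))
print("small lid",tri((208,311),(212,300)))
print("handles",tri((575,238),(550,300)),onz("top",[(550,310),(525,280),(595,265)],0),onz("scene",[(575,242),(525,215)],0))
print("handle z?",)
for z in (0.2,.3,.4,.5): print(z,onz("scene",[(487,208),(418,78),(420,175),(475,90)],z).round(2).tolist(),onz("top",[(480,250),(450,130),(438,232)],z).round(2).tolist())
```

```text
[[-0.001  0.262 -0.965]
 [ 0.002 -0.965 -0.262]
 [-1.    -0.002  0.   ]]
shelf corner (array([0.656, 0.079, 0.223]), np.float64(0.0049)) (array([0.652, 0.076, 0.196]), np.float64(0.0012))
jar lid (array([0.495, 0.179, 0.065]), np.float64(0.0032))
small lid (array([0.465, 0.427, 0.044]), np.float64(0.0052))
handles (array([ 0.467, -0.198,  0.027]), np.float64(0.0036)) [[ 0.44976459 -0.20688811  0.        ]
 [ 0.50684235 -0.16234073  0.        ]
 [ 0.53603398 -0.29683964  0.        ]] [[ 0.49639898 -0.23793354  0.        ]
 [ 0.63816454 -0.24527579  0.        ]]
handle z?
0.2 [[0.28, 0.16, 0.2], [1.12, -0.29, 0.2], [0.41, 0.16, 0.2], [0.91, -0.31, 0.2]] [[0.54, -0.02, 0.2], [0.73, 0.02, 0.2], [0.57, 0.05, 0.2]]
0.3 [[0.07, 0.34, 0.3], [0.51, 0.11, 0.3], [0.14, 0.34, 0.3], [0.4, 0.1, 0.3]] [[0.53, 0.01, 0.3], [0.7, 0.05, 0.3], [0.55, 0.07, 0.3]]
0.4 [[-0.14, 0.52, 0.4], [-0.1, 0.5, 0.4], [-0.13, 0.52, 0.4], [-0.11, 0.5, 0.4]] [[0.51, 0.04, 0.4], [0.66, 0.07, 0.4], [0.53, 0.09, 0.4]]
0.5 [[-0.35, 0.7, 0.5], [-0.71, 0.9, 0.5], [-0.4, 0.7, 0.5], [-0.62, 0.91, 0.5]] [[0.5, 0.07, 0.5], [0.62, 0.1, 0.5], [0.52, 0.11, 0.5]]
```

Run:
```python
from h import *
im=cv2.imread("pics/top0.png");sc=cv2.imread("pics/scene0.png")
a=cv2.resize(im[120:360,380:640],None,fx=2.4,fy=2.4,interpolation=cv2.INTER_CUBIC)
b=cv2.resize(sc[0:280,380:640],(int(260*576/280),576),interpolation=cv2.INTER_CUBIC)
o=np.hstack([a,b]);o=cv2.resize(o,None,fx=790/o.shape[1],fy=790/o.shape[1]);cv2.imwrite("pics/d.png",o);print(o.shape,a.shape,b.shape)
print(onz("scene",[(455,222),(430,210),(480,225)],0))
```

```text
(393, 790, 3) (576, 624, 3) (576, 534, 3)
[[ 6.66343278e-01 -9.45381128e-02  0.00000000e+00]
 [ 7.40343264e-01 -8.67629943e-02  0.00000000e+00]
 [ 6.33976030e-01 -1.29029352e-01  5.55111512e-17]]
```

View pics/d.png

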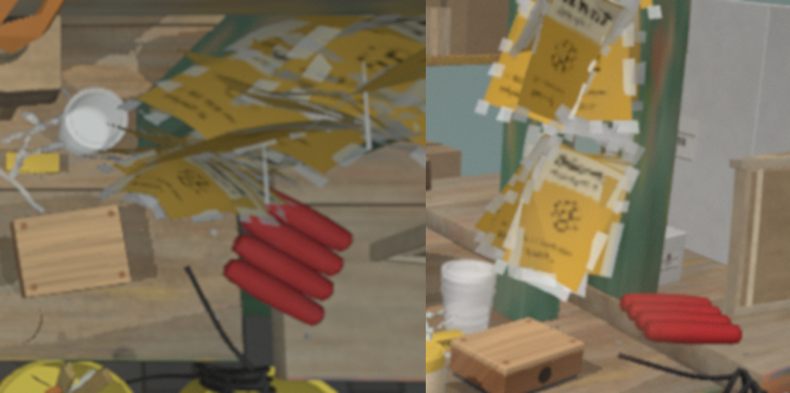

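Run:
```python
from h import *
def tri(a,b):
    c1,v1=ray("scene",[a]);c2,v2=ray("top",[b]);v1,v2=v1[0],v2[0]
    t=np.linalg.lstsq(np.c_[v1,-v2],c2-c1,rcond=None)[0]
    p,q=c1+t[0]*v1,c2+t[1]*v2;return np.round((p+q)/2,3),round(np.linalg.norm(p-q),4)
for b in((487,253),(470,252),(455,245),(500,250)): print(tri((483,212),b))
for b in((450,240),(445,235),(455,230)): print("left low",tri((416,172),b))
for a in ((483,212),(416,172),(505,195)):
  print([onz("scene",[a],z)[0].round(3).tolist() for z in(.05,.08,.1,.12,.15,.2)])
```

```text
(array([ 0.553, -0.069,  0.064]), np.float64(0.0072))
(array([ 0.547, -0.047,  0.069]), np.float64(0.018))
(array([ 0.551, -0.032,  0.07 ]), np.float64(0.0466))
(array([ 0.564, -0.088,  0.059]), np.float64(0.0227))
left low (array([0.574, 0.033, 0.143]), np.float64(0.0455))
left low (array([0.581, 0.036, 0.141]), np.float64(0.0343))
left low (array([0.592, 0.022, 0.136]), np.float64(0.0443))
[[0.584, -0.09, 0.05], [0.522, -0.038, 0.08], [0.481, -0.002, 0.1], [0.439, 0.033, 0.12], [0.377, 0.085, 0.15], [0.274, 0.173, 0.2]]
[[0.834, -0.11, 0.05], [0.751, -0.056, 0.08], [0.696, -0.02, 0.1], [0.641, 0.017, 0.12], [0.558, 0.071, 0.15], [0.42, 0.161, 0.2]]
[[0.639, -0.187, 0.05], [0.572, -0.126, 0.08], [0.528, -0.086, 0.1], [0.484, -0.045, 0.12], [0.417, 0.015, 0.15], [0.307, 0.117, 0.2]]
```

Obstacles found:
- The sheets hang at about x>0.55, y<0.03, down to z≈0.065.
- The shelf edge is at x≈0.65, z≈0.2.

The jaws will go along x for the jar. I start by swinging round.

```bash
python3 -m jog '[{"rot":[0,0,0],"travel":[0,-0.1,-0.113],"jaw":-1},{"rot":[0,0,0],"travel":[0,-0.1,-0.113],"jaw":-1},{"rot":[0,0,0],"travel":[0,-0.1,-0.113],"jaw":-1},{"rot":[0,0,0],"travel":[0,-0.1,-0.113],"jaw":-1},{"rot":[0,0,0],"travel":[0,-0.1,-0.113],"jaw":-1},{"rot":[0,0,0],"travel":[0,-0.1,-0.113],"jaw":-1},{"rot":[0,0,0],"travel":[0,-0.1,-0.113],"jaw":-1},{"rot":[0,0,0],"travel":[0,-0.1,-0.113],"jaw":-1}]'
cat > to.py <<'E'
import sys
from h import *
from scipy.spatial.transform import Rotation as Rn
def show(x,y,z,jawdeg=None):
    s=ctrl.get_state();R=Rn.from_rotvec(s["tool_rot"]).as_matrix();p=s["position"]
    d=R.T@(np.array([x,y,z])-p)
    print("t",round(s["time"],2),"p",p.round(4),"jaw ang",round(np.degrees(np.arctan2(R[1,1],R[0,1])),2),"tilt",np.degrees(np.arccos(-R[2,0])).round(2),"F",s["ft_force"].round(1),"w",round(s["grip_width"],3))
    print("travel units",(d/.3).round(4),"mm",round(np.linalg.norm(d)*1000,1),"min rows",round(np.linalg.norm(d)/.05,1))
    if jawdeg is not None:
        a=np.radians(jawdeg);ty=np.array([np.cos(a),np.sin(a),0]);tx=np.array([0,0,-1.]);T=np.c_[tx,ty,np.cross(tx,ty)]
        r=Rn.from_matrix(R.T@T).as_rotvec();print("rot units",(np.degrees(r)/5).round(3))
if __name__=="__main__": show(*map(float,sys.argv[1:]))
E
python3 to.py .42 -.25 .222 2.8
```

```text
time: 0.9
position: [0.3695, -0.3229, 0.2223]
tool_rot: [2.08, 0.277, -2.081]
ft_force: [0.6, 0.2, 0.3]
grip_width: 0.997
t 0.9 p [ 0.3695 -0.3229  0.2223] jaw ang -74.84 tilt 0.02 F [0.6 0.2 0.3] w 0.997
travel units [ 0.0009 -0.1906 -0.226 ] mm 88.7 min rows 1.8
rot units [-1.5527e+01  3.0000e-03  3.0000e-03]
```

```bash
python3 -m jog '[{"rot":[0,0,0],"travel":[0,-0.095,-0.113],"jaw":-1},{"rot":[0,0,0],"travel":[0,-0.095,-0.113],"jaw":-1},{"rot":[-1,0,0],"travel":[0,0,0],"jaw":-1},{"rot":[-1,0,0],"travel":[0,0,0],"jaw":-1},{"rot":[-1,0,0],"travel":[0,0,0],"jaw":-1},{"rot":[-1,0,0],"travel":[0,0,0],"jaw":-1},{"rot":[-1,0,0],"travel":[0,0,0],"jaw":-1},{"rot":[-1,0,0],"travel":[0,0,0],"jaw":-1}]' >/dev/null
python3 -m jog '[{"rot":[-1,0,0],"travel":[0,0,0],"jaw":-1},{"rot":[-1,0,0],"travel":[0,0,0],"jaw":-1},{"rot":[-1,0,0],"travel":[0,0,0],"jaw":-1},{"rot":[-1,0,0],"travel":[0,0,0],"jaw":-1},{"rot":[-1,0,0],"travel":[0,0,0],"jaw":-1},{"rot":[-1,0,0],"travel":[0,0,0],"jaw":-1},{"rot":[-1,0,0],"travel":[0,0,0],"jaw":-1},{"rot":[-1,0,0],"travel":[0,0,0],"jaw":-1}]' >/dev/null
python3 to.py .495 .1805 .222 2.8
```

```text
t 2.5 p [ 0.4192 -0.2519  0.2221] jaw ang -4.62 tilt 0.04 F [ 0.4  0.1 -1.1] w 1.002
travel units [ 7.0000e-04  1.3560e-01 -1.4569e+00] mm 438.9 min rows 8.8
rot units [-1.484 -0.004  0.008]
```

```bash
python3 -m jog '[{"rot":[-0.75,0,0],"travel":[0,0,0],"jaw":-1},{"rot":[-0.75,0,0],"travel":[0,0,0],"jaw":-1}]' >/dev/null
python3 to.py .495 .1805 .222 2.8
```

```text
t 2.7 p [ 0.4192 -0.2518  0.2221] jaw ang 2.83 tilt 0.05 F [-0.7 -0.1 -0.5] w 1.0
travel units [ 7.0000e-04  3.2340e-01 -1.4268e+00] mm 438.9 min rows 8.8
rot units [ 0.006 -0.005  0.009]
```

```bash
python3 -m jog '[{"rot":[0,0,0],"travel":[0,0.032,-0.143],"jaw":-1},{"rot":[0,0,0],"travel":[0,0.032,-0.143],"jaw":-1},{"rot":[0,0,0],"travel":[0,0.032,-0.143],"jaw":-1},{"rot":[0,0,0],"travel":[0,0.032,-0.143],"jaw":-1},{"rot":[0,0,0],"travel":[0,0.032,-0.143],"jaw":-1},{"rot":[0,0,0],"travel":[0,0.032,-0.143],"jaw":-1},{"rot":[0,0,0],"travel":[0,0.032,-0.143],"jaw":-1},{"rot":[0,0,0],"travel":[0,0.032,-0.143],"jaw":-1}]' >/dev/null
python3 -m jog '[{"rot":[0,0,0],"travel":[0,0.034,-0.142],"jaw":-1},{"rot":[0,0,0],"travel":[0,0.034,-0.142],"jaw":-1},{"rot":[0,0,0],"travel":[0,0,0],"jaw":-1}]' >/dev/null
python3 to.py .495 .1805 .021 2.8
```

```text
t 3.8 p [0.4954 0.1878 0.2225] jaw ang 3.24 tilt 0.3 F [0.3 1.2 0.5] w 1.002
travel units [ 0.6715 -0.0024  0.0279] mm 201.6 min rows 4.0
rot units [ 0.089 -0.06   0.006]
```

```bash
python3 -m jog '[{"rot":[0,0,0],"travel":[0,0,0],"jaw":-1},{"rot":[0,0,0],"travel":[0,0,0],"jaw":-1}]' >/dev/null
python3 to.py .495 .1805 .021 2.8
python3 - <<'E'
from h import *
cv2.imwrite("pics/t1.png",ctrl.get_image("top")[160:400,200:520,::-1])
E
```

```text
t 4.0 p [0.4966 0.1789 0.222 ] jaw ang 2.58 tilt 0.09 F [ 0.6 -1.1 -0.3] w 1.003
travel units [ 0.6701 -0.0046 -0.0064] mm 201.0 min rows 4.0
rot units [-0.045  0.014  0.01 ]
```

View pics/t1.png

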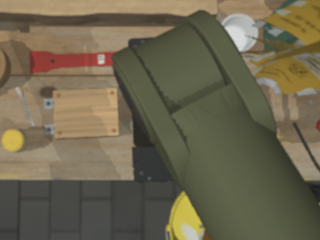

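```bash
python3 -m jog '[{"rot":[0,0,0],"travel":[0.12,-0.003,-0.004],"jaw":-1},{"rot":[0,0,0],"travel":[0.12,0,0],"jaw":-1},{"rot":[0,0,0],"travel":[0.12,0,0],"jaw":-1},{"rot":[0,0,0],"travel":[0.12,0,0],"jaw":-1},{"rot":[0,0,0],"travel":[0.1,0,0],"jaw":-1},{"rot":[0,0,0],"travel":[0.06,0,0],"jaw":-1},{"rot":[0,0,0],"travel":[0.03,0,0],"jaw":-1},{"rot":[0,0,0],"travel":[0,0,0],"jaw":-1}]' 
python3 to.py .495 .1805 .021 2.8
python3 - <<'E'
from h import *
cv2.imwrite("pics/s1.png",cv2.resize(ctrl.get_image("scene")[160:360,180:520,::-1],None,fx=2,fy=2))
E
```

```text
time: 4.85
position: [0.4952, 0.1801, 0.0207]
tool_rot: [1.175, 1.231, -1.178]
ft_force: [-0.4, 0.4, 0.6]
grip_width: 1.002
t 4.85 p [0.4952 0.1801 0.0207] jaw ang 2.57 tilt 0.12 F [-0.4  0.4  0.6] w 1.002
travel units [-0.0011 -0.0006 -0.0015] mm 0.6 min rows 0.0
rot units [-0.047  0.011  0.022]
```

View pics/s1.png

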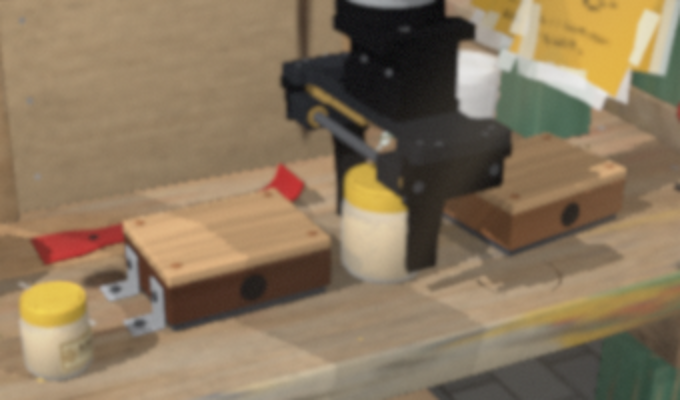

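The fingers straddle the jar front and back, clear of both modules. Now I close the jaws.

```bash
python3 -m jog '[{"rot":[0,0,0],"travel":[0,0,0],"jaw":1},{"rot":[0,0,0],"travel":[0,0,0],"jaw":1},{"rot":[0,0,0],"travel":[0,0,0],"jaw":1},{"rot":[0,0,0],"travel":[0,0,0],"jaw":1},{"rot":[0,0,0],"travel":[0,0,0],"jaw":1},{"rot":[0,0,0],"travel":[0,0,0],"jaw":1}]' 20
python3 -m jog '[{"rot":[0,0,0],"travel":[-0.03,0,0],"jaw":1},{"rot":[0,0,0],"travel":[-0.07,0,0],"jaw":1},{"rot":[0,0,0],"travel":[-0.07,0,0],"jaw":1},{"rot":[0,0,0],"travel":[-0.05,0,0],"jaw":1},{"rot":[0,0,0],"travel":[-0.02,0,0],"jaw":1},{"rot":[0,0,0],"travel":[0,0,0],"jaw":1}]' 20
python3 to.py .5166 .2959 .0928 2.8
```

```text
time: 5.5
position: [0.4955, 0.1817, 0.0219]
tool_rot: [1.174, 1.231, -1.175]
ft_force: [-3.0, -0.8, 5.3]
grip_width: 0.685
time: 6.1
position: [0.4962, 0.1816, 0.0942]
tool_rot: [1.176, 1.23, -1.174]
ft_force: [1.5, -0.4, -1.2]
grip_width: 0.685
t 6.1 p [0.4962 0.1816 0.0942] jaw ang 2.66 tilt 0.09 F [ 1.5 -0.4 -1.2] w 0.685
travel units [ 0.0046  0.0854 -0.3774] mm 116.1 min rows 2.3
rot units [-0.028  0.002 -0.018]
```

```bash
python3 -m jog '[{"rot":[0,0,0],"travel":[0,0.01,-0.04],"jaw":1},{"rot":[0,0,0],"travel":[0,0.015,-0.07],"jaw":1},{"rot":[0,0,0],"travel":[0,0.02,-0.09],"jaw":1},{"rot":[0,0,0],"travel":[0,0.02,-0.09],"jaw":1},{"rot":[0,0,0],"travel":[0,0.015,-0.06],"jaw":1},{"rot":[0,0,0],"travel":[0,0.005,-0.027],"jaw":1},{"rot":[0,0,0],"travel":[0,0,0],"jaw":1},{"rot":[0,0,0],"travel":[0,0,0],"jaw":1}]' 
python3 to.py .5166 .2959 .0675 2.8
```

```text
time: 6.9
position: [0.5156, 0.2949, 0.0927]
tool_rot: [1.173, 1.231, -1.177]
ft_force: [0.2, -0.8, -2.4]
grip_width: 0.684
t 6.9 p [0.5156 0.2949 0.0927] jaw ang 2.66 tilt 0.11 F [ 0.2 -0.8 -2.4] w 0.684
travel units [ 0.084   0.0037 -0.0032] mm 25.2 min rows 0.5
rot units [-0.028  0.015  0.016]
```

Run:
```python
from h import *
cv2.imwrite("pics/s2.png",cv2.resize(ctrl.get_image("scene")[140:360,130:470,::-1],None,fx=2,fy=2))
```

```text
(no output)
```

View pics/s2.png

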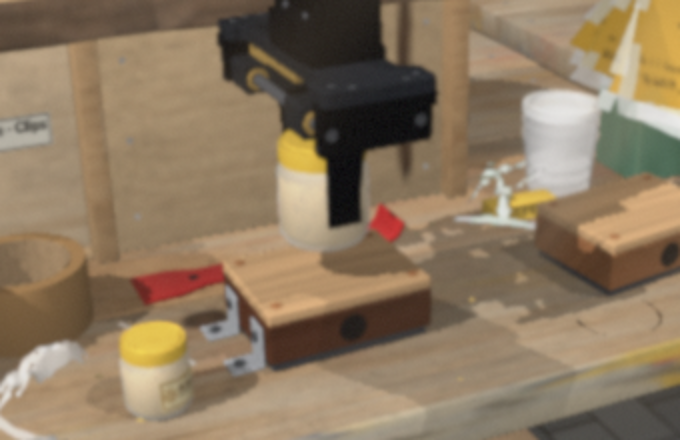

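The jar hangs upright, centred over the left module. I lower it gently.

```bash
python3 -m jog '[{"rot":[0,0,0],"travel":[0.025,0.003,-0.002],"jaw":1},{"rot":[0,0,0],"travel":[0.025,0,0],"jaw":1},{"rot":[0,0,0],"travel":[0.017,0,0],"jaw":1},{"rot":[0,0,0],"travel":[0.01,0,0],"jaw":1},{"rot":[0,0,0],"travel":[0.004,0,0],"jaw":1},{"rot":[0,0,0],"travel":[0.002,0,0],"jaw":1},{"rot":[0,0,0],"travel":[0,0,0],"jaw":1}]' 
python3 to.py .5166 .2959 .0665 2.8
```

```text
time: 7.65
position: [0.5168, 0.2965, 0.0687]
tool_rot: [1.175, 1.231, -1.175]
ft_force: [-0.7, -0.3, -1.8]
grip_width: 0.684
t 7.65 p [0.5168 0.2965 0.0687] jaw ang 2.68 tilt 0.01 F [-0.7 -0.3 -1.8] w 0.684
travel units [ 0.0074 -0.0009  0.0021] mm 2.3 min rows 0.0
rot units [-0.025 -0.    -0.002]
```

```bash
python3 -m jog '[{"rot":[0,0,0],"travel":[0.003,0,0],"jaw":1},{"rot":[0,0,0],"travel":[0.003,0,0],"jaw":1},{"rot":[0,0,0],"travel":[0.002,0,0],"jaw":1},{"rot":[0,0,0],"travel":[0,0,0],"jaw":1}]' 
python3 to.py .5166 .2959 .0665 2.8
```

```text
time: 8.05
position: [0.5169, 0.2965, 0.0669]
tool_rot: [1.175, 1.23, -1.175]
ft_force: [-1.3, -0.9, 3.8]
grip_width: 0.683
t 8.05 p [0.5169 0.2965 0.0669] jaw ang 2.67 tilt 0.03 F [-1.3 -0.9  3.8] w 0.683
travel units [ 0.0014 -0.0012  0.0021] mm 0.8 min rows 0.0
rot units [-0.026  0.003 -0.006]
```

```bash
python3 -m jog '[{"rot":[0,0,0],"travel":[0,0,0],"jaw":-0.7},{"rot":[0,0,0],"travel":[0,0,0],"jaw":-0.9},{"rot":[0,0,0],"travel":[0,0,0],"jaw":-0.9},{"rot":[0,0,0],"travel":[0,0,0],"jaw":-0.9}]' 
python3 -m jog '[{"rot":[0,0,0],"travel":[-0.03,0,0],"jaw":-0.9},{"rot":[0,0,0],"travel":[-0.06,0,0],"jaw":-0.9},{"rot":[0,0,0],"travel":[-0.1,0,0],"jaw":-0.9},{"rot":[0,0,0],"travel":[-0.1,0,0],"jaw":-0.9},{"rot":[0,0,0],"travel":[-0.1,0,0],"jaw":-0.9},{"rot":[0,0,0],"travel":[-0.06,0,0],"jaw":-0.9},{"rot":[0,0,0],"travel":[0,0,0],"jaw":-0.9}]'
python3 - <<'E'
from h import *
cv2.imwrite("pics/s3.png",cv2.resize(ctrl.get_image("scene")[140:360,130:470,::-1],None,fx=2,fy=2))
E
```

```text
time: 8.45
position: [0.5167, 0.2964, 0.066]
tool_rot: [1.175, 1.231, -1.175]
ft_force: [0.7, -0.4, 0.1]
grip_width: 0.926
time: 9.15
position: [0.5184, 0.2981, 0.206]
tool_rot: [1.18, 1.228, -1.168]
ft_force: [-0.5, 0.3, 0.7]
grip_width: 0.951
```

View pics/s3.png

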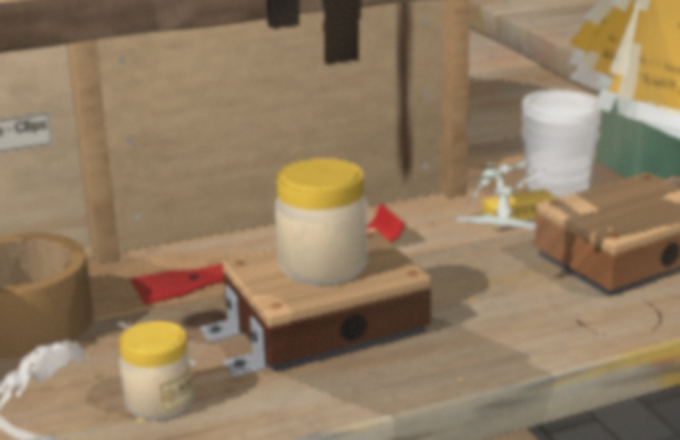

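The jar stands upright, centred on the left module. Next I retreat, turn the jaws along y, shut the fingers and tilt the tool back, to stay clear of the hanging sheets while pushing.

```bash
python3 -m jog '[{"rot":[0,0,0],"travel":[0,-0.058,0.13],"jaw":-0.9},{"rot":[0,0,0],"travel":[0,-0.058,0.13],"jaw":-0.5},{"rot":[0,0,0],"travel":[0,-0.058,0.13],"jaw":0},{"rot":[0,0,0],"travel":[0,-0.058,0.13],"jaw":0.5},{"rot":[0,0,0],"travel":[0,-0.058,0.13],"jaw":1},{"rot":[1,0,0],"travel":[0,0,0],"jaw":1},{"rot":[1,0,0],"travel":[0,0,0],"jaw":1},{"rot":[1,0,0],"travel":[0,0,0],"jaw":1}]' >/dev/null
python3 -m jog '[{"rot":[1,0,0],"travel":[0,0,0],"jaw":1},{"rot":[1,0,0],"travel":[0,0,0],"jaw":1},{"rot":[1,0,0],"travel":[0,0,0],"jaw":1},{"rot":[1,0,0],"travel":[0,0,0],"jaw":1},{"rot":[1,0,0],"travel":[0,0,0],"jaw":1},{"rot":[1,0,0],"travel":[0,0,0],"jaw":1},{"rot":[1,0,0],"travel":[0,0,0],"jaw":1},{"rot":[1,0,0],"travel":[0,0,0],"jaw":1}]' >/dev/null
python3 -m jog '[{"rot":[1,0,0],"travel":[0,0,0],"jaw":1},{"rot":[1,0,0],"travel":[0,0,0],"jaw":1},{"rot":[1,0,0],"travel":[0,0,0],"jaw":1},{"rot":[1,0,0],"travel":[0,0,0],"jaw":1},{"rot":[1,0,0],"travel":[0,0,0],"jaw":1},{"rot":[1,0,0],"travel":[0,0,0],"jaw":1},{"rot":[1,0,0],"travel":[0,0,0],"jaw":1},{"rot":[0,0,0],"travel":[0,0,0],"jaw":1}]' >/dev/null
python3 to.py .455 -.06 .15 -87.2
python3 - <<'E'
from meas import *
im=ctrl.get_image("top")[:,:,::-1].copy();cv2.imwrite("pics/top2.png",im)
cv2.imwrite("pics/t2.png",im[120:380,180:560])
E
```

```text
t 11.6 p [0.4383 0.0975 0.2006] jaw ang -87.34 tilt 0.08 F [ 0.3  0.2 -0.2] w 0.005
travel units [ 0.1687  0.5269 -0.0313] mm 166.3 min rows 3.3
rot units [-0.028  0.015 -0.002]
```

View pics/t2.png

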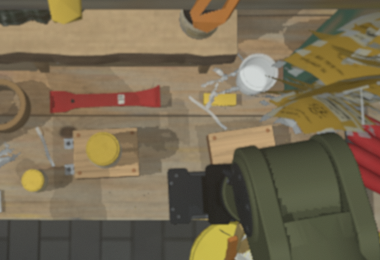

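```bash
python3 -m jog '[{"rot":[0,1,0],"travel":[0,0,0],"jaw":1},{"rot":[0,1,0],"travel":[0,0,0],"jaw":1},{"rot":[0,1,0],"travel":[0,0,0],"jaw":1},{"rot":[0,1,0],"travel":[0,0,0],"jaw":1},{"rot":[0,0,0],"travel":[0,0,0],"jaw":1}]' 
python3 to.py .47 -.06 .13
python3 - <<'E'
from meas import *
im=ctrl.get_image("scene")[:,:,::-1].copy();cv2.imwrite("pics/s4.png",im)
E
```

```text
time: 12.15
position: [0.4381, 0.0976, 0.2067]
tool_rot: [2.433, 0.051, -1.922]
ft_force: [0.0, -0.2, 1.5]
grip_width: 0.008
t 12.15 p [0.4381 0.0976 0.2067] jaw ang -87.07 tilt 13.4 F [ 0.  -0.2  1.5] w 0.008
travel units [ 0.2729  0.527  -0.0166] mm 178.1 min rows 3.6
```

View pics/s4.png

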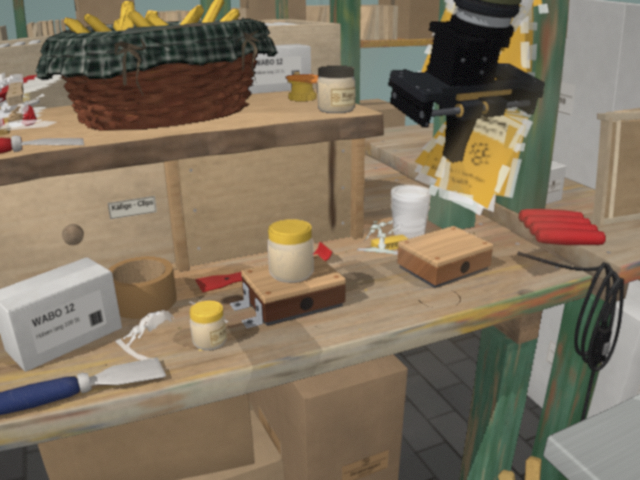

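```bash
python3 -m jog '[{"rot":[0,0,0],"travel":[0,0.105,-0.04],"jaw":1},{"rot":[0,0,0],"travel":[0,0.105,-0.04],"jaw":1},{"rot":[0,0,0],"travel":[0,0.105,0],"jaw":1},{"rot":[0,0,0],"travel":[0,0.105,0],"jaw":1},{"rot":[0,0,0],"travel":[0,0.105,0],"jaw":1},{"rot":[0,0,0],"travel":[0,0,0],"jaw":1},{"rot":[0,0,0],"travel":[0,0,0],"jaw":1}]' 
python3 to.py .49 -.06 .1
```

```text
time: 12.9
position: [0.4693, -0.0632, 0.2147]
tool_rot: [2.44, 0.036, -1.926]
ft_force: [-0.1, 0.2, -0.3]
grip_width: 0.003
t 12.9 p [ 0.4693 -0.0632  0.2147] jaw ang -87.77 tilt 13.43 F [-0.1  0.2 -0.3] w 0.003
travel units [ 0.3878 -0.0127  0.0212] mm 116.6 min rows 2.3
```

Tilt is 13.4°. I add a little more and descend beside the loose module.

```bash
python3 -m jog '[{"rot":[0,0.6,0],"travel":[0.08,0,0],"jaw":1},{"rot":[0,0.6,0],"travel":[0.1,0,0],"jaw":1},{"rot":[0,0,0],"travel":[0.1,0,0],"jaw":1},{"rot":[0,0,0],"travel":[0.08,0,0],"jaw":1},{"rot":[0,0,0],"travel":[0,0,0],"jaw":1},{"rot":[0,0,0],"travel":[0,0,0],"jaw":1}]' 
python3 to.py .505 -.06 .024
python3 - <<'E'
from meas import *
cv2.imwrite("pics/s5.png",cv2.resize(ctrl.get_image("scene")[60:310,300:640,::-1],None,fx=2,fy=2))
E
```

```text
time: 13.5
position: [0.5015, -0.0612, 0.1119]
tool_rot: [2.536, 0.044, -1.795]
ft_force: [-0.0, -0.4, 0.3]
grip_width: 0.004
t 13.5 p [ 0.5015 -0.0612  0.1119] jaw ang -87.53 tilt 19.42 F [-0.  -0.4  0.3] w 0.004
travel units [ 0.2804 -0.0069  0.0862] mm 88.0 min rows 1.8
```

View pics/s5.png

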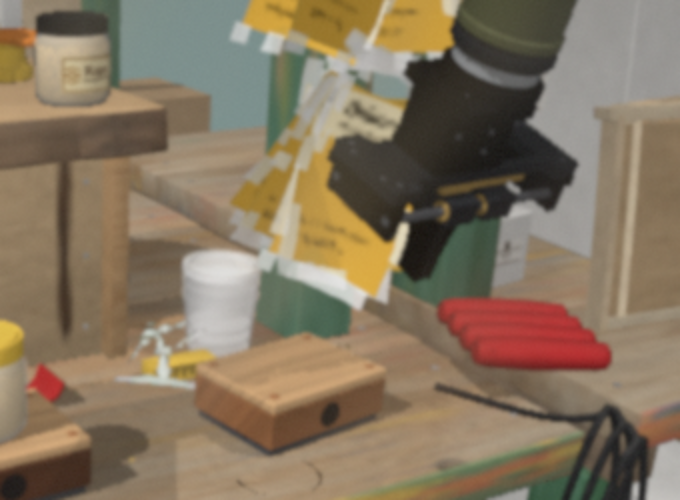

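```bash
python3 -m jog '[{"rot":[0,0,0],"travel":[0.05,-0.002,0.015],"jaw":1},{"rot":[0,0,0],"travel":[0.06,-0.002,0.019],"jaw":1},{"rot":[0,0,0],"travel":[0.06,-0.002,0.019],"jaw":1},{"rot":[0,0,0],"travel":[0.06,0,0.018],"jaw":1},{"rot":[0,0,0],"travel":[0.035,0,0.01],"jaw":1},{"rot":[0,0,0],"travel":[0.015,0,0.005],"jaw":1},{"rot":[0,0,0],"travel":[0,0,0],"jaw":1},{"rot":[0,0,0],"travel":[0,0,0],"jaw":1}]' 
python3 to.py .505 -.04 .024
python3 - <<'E'
from meas import *
cv2.imwrite("pics/s6.png",cv2.resize(ctrl.get_image("scene")[60:310,300:640,::-1],None,fx=2,fy=2))
cv2.imwrite("pics/t6.png",ctrl.get_image("top")[120:380,180:560,::-1])
E
```

```text
time: 14.35
position: [0.506, -0.061, 0.0249]
tool_rot: [2.538, 0.042, -1.792]
ft_force: [0.4, -0.7, 0.5]
grip_width: 0.006
t 14.35 p [ 0.506  -0.061   0.0249] jaw ang -87.58 tilt 19.55 F [ 0.4 -0.7  0.5] w 0.006
travel units [ 0.002  -0.07    0.0011] mm 21.0 min rows 0.4
```

View pics/s6.png

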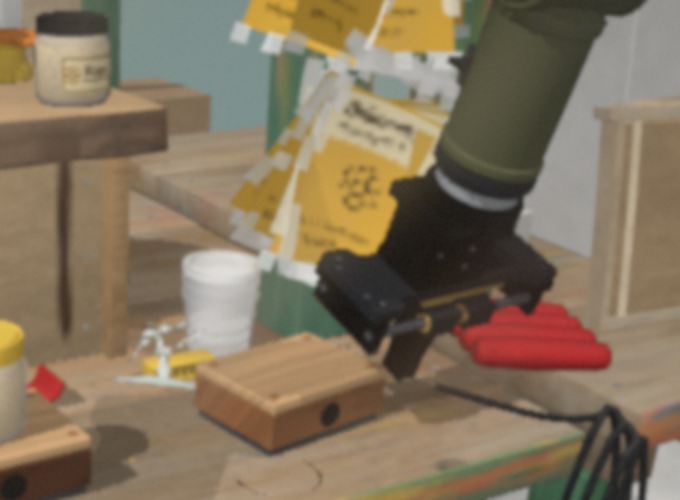

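View pics/t6.png

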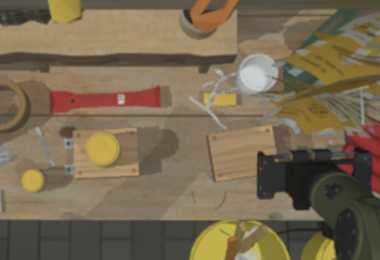

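```bash
python3 -m jog '[{"rot":[0,0,0],"travel":[0,-0.03,0],"jaw":1},{"rot":[0,0,0],"travel":[0,-0.03,0],"jaw":1},{"rot":[0,0,0],"travel":[0,-0.03,0],"jaw":1},{"rot":[0,0,0],"travel":[0,-0.03,0],"jaw":1},{"rot":[0,0,0],"travel":[0,-0.03,0],"jaw":1},{"rot":[0,0,0],"travel":[0,-0.03,0],"jaw":1},{"rot":[0,0,0],"travel":[0,-0.02,0],"jaw":1},{"rot":[0,0,0],"travel":[0,0,0],"jaw":1}]' 
python3 to.py .505 .1 .024
cat > look.py <<'E'
import sys
from meas import *
n=sys.argv[1];s=(float(sys.argv[2]),float(sys.argv[3]))
im=ctrl.get_image("top")[:,:,::-1].copy();cv2.imwrite(f"pics/{n}.png",im)
cv2.imwrite(f"pics/{n}c.png",cv2.resize(im[220:330,220:480],None,fx=3,fy=3,interpolation=cv2.INTER_CUBIC))
E
python3 look.py t7 0 0
```

```text
time: 15.25
position: [0.5032, -0.0007, 0.0239]
tool_rot: [2.537, 0.043, -1.792]
ft_force: [0.2, -1.1, 0.6]
grip_width: 0.006
t 15.25 p [ 0.5032 -0.0007  0.0239] jaw ang -87.55 tilt 19.54 F [ 0.2 -1.1  0.6] w 0.006
travel units [ 0.0024 -0.3351 -0.0208] mm 100.7 min rows 2.0
```

View pics/t7c.png

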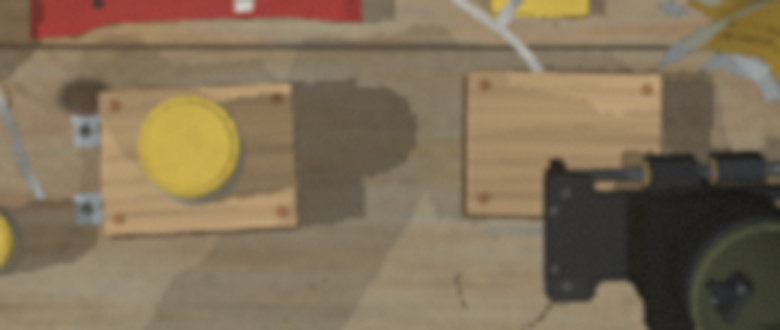

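```bash
cat > edges.py <<'E'
import sys
from meas import *
# loose module pose from joint (left) edge and back/front edges of its top, top image; fixed frame reported
Fc,Fa=np.array([516.6,295.9]),2.8
def rot(a):a=np.radians(a);return np.array([[np.cos(a),-np.sin(a)],[np.sin(a),np.cos(a)]])
def fitline(P):
    vx,vy,x,y=cv2.fitLine(P.astype(np.float32),cv2.DIST_HUBER,0,0.01,0.01).ravel();return np.array([x,y]),np.array([vx,vy])
def edge(gray,a,b,z=.045,half=5):
    # a,b: rough pixel endpoints of an edge; sub-pixel gradient peak along the normal
    a,b=np.array(a,float),np.array(b,float);d=(b-a)/np.hypot(*(b-a));n=np.array([-d[1],d[0]])
    s=np.arange(-half,half+.01,.25);out=[]
    for t in np.linspace(.1,.9,30):
        c=a+t*(b-a);q=(c+s[:,None]*n).astype(np.float32)
        v=cv2.remap(gray,q[None,:,0],q[None,:,1],cv2.INTER_CUBIC)[0]
        g=np.abs(np.gradient(cv2.GaussianBlur(v[None],(5,1),0)[0]));w=g**2;out.append(c+n*(w@s)/w.sum())
    out=np.array(out);P=onz("top",out,z)[:,:2]*1000
    p,v=fitline(P);res=np.abs((P-p)@np.array([-v[1],v[0]]));p,v=fitline(P[res<1.5])
    return p,v,np.median(res)
def gray(im): return cv2.cvtColor(im,cv2.COLOR_BGR2LAB)[:,:,0].astype(np.float32)
E
python3 - <<'E'
from edges import *
im=cv2.imread("pics/t7.png");g=gray(im)
im0=cv2.imread("pics/top0.png");g0=gray(im0)
o=lambda x,y:(220+x/3,220+y/3)
def rep(nm,r,ax):
    p,v,e=r
    if ax=="x":
        if v[0]<0:v=-v
        a=np.degrees(np.arctan2(v[1],v[0]))
    else:
        if v[1]<0:v=-v
        a=np.degrees(np.arctan2(-v[0],v[1]))
    print(nm,p.round(1),"ang",a.round(2),"res",e.round(2))
# fixed
c0=lambda x,y:(190+x/2.75,230+y/2.75)
rep("F left",edge(g0,c0(175,58),c0(181,188)),"x");rep("F right",edge(g0,c0(349,50),c0(354,180)),"x")
rep("F back",edge(g0,c0(175,58),c0(349,50)),"y");rep("F front",edge(g0,c0(181,188),c0(354,180)),"y")
rep("L0 left",edge(g0,c0(544,68),c0(564,196)),"x");rep("L0 right",edge(g0,c0(721,42),c0(741,170)),"x")
rep("L0 back",edge(g0,c0(544,68),c0(721,42)),"y");rep("L0 front",edge(g0,c0(564,196),c0(741,170)),"y")
rep("L left",edge(g,o(467,72),o(467,214)),"x");rep("L back",edge(g,o(467,72),o(661,72)),"y")
E
```

```text
F left [508.6 354.5] ang 2.53 res 0.46
F right [518.7 235.6] ang 2.75 res 0.09
F back [560.3 295.4] ang 1.98 res 0.32
F front [472.1 296.3] ang 2.86 res 0.21
L0 left [510.5 100.1] ang 8.14 res 0.17
L0 right [521.1 -19.4] ang 8.29 res 0.15
L0 back [560.4  45.1] ang 8.53 res 0.19
L0 front [474.1  31. ] ang 8.1 res 0.22
L left [532.4 129.5] ang -1.39 res 0.09
L back [570.1  60.7] ang -0.36 res 0.33
```

```bash
python3 -m jog '[{"rot":[0,0,0],"travel":[0,0.04,0],"jaw":1},{"rot":[0,0,0],"travel":[0,0,0],"jaw":1}]' >/dev/null
python3 to.py .53 -.0127 .024
```

```text
t 15.5 p [ 0.5032 -0.0136  0.0233] jaw ang -87.67 tilt 19.46 F [-0.4  0.1  0.4] w 0.002
travel units [ 0.0276  0.0006 -0.0852] mm 26.9 min rows 0.5
```

```bash
python3 -m jog '[{"rot":[0,0,0],"travel":[0.014,0,-0.043],"jaw":1},{"rot":[0,0,0],"travel":[0.014,0,-0.043],"jaw":1},{"rot":[0,0,0],"travel":[0,-0.03,0],"jaw":1},{"rot":[0,0,0],"travel":[0,-0.04,0],"jaw":1},{"rot":[0,0,0],"travel":[0,-0.04,0],"jaw":1},{"rot":[0,0,0],"travel":[0,-0.04,0],"jaw":1},{"rot":[0,0,0],"travel":[0,-0.04,0],"jaw":1},{"rot":[0,0,0],"travel":[0,-0.03,0],"jaw":1}]' 
python3 look.py t8 0 0;python3 to.py .53 .106 .024
```

```text
time: 16.3
position: [0.5302, 0.0539, 0.0245]
tool_rot: [2.539, 0.041, -1.79]
ft_force: [0.2, -5.3, 5.0]
grip_width: 0.005
t 16.35 p [0.5301 0.0557 0.0245] jaw ang -87.52 tilt 19.64 F [ 1.2 -3.8  2.7] w 0.006
travel units [ 0.0019 -0.1675 -0.0067] mm 50.3 min rows 1.0
```

View pics/t8c.png

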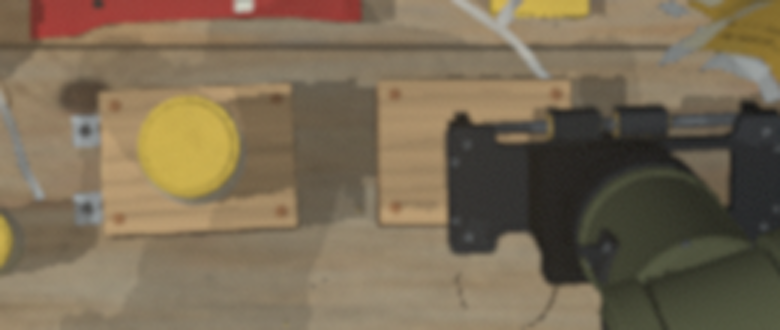

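```bash
cat >> edges.py <<'E'
def ang(v,ax):
    if ax=="x":
        v=v if v[0]>0 else -v;return np.degrees(np.arctan2(v[1],v[0]))
    v=v if v[1]>0 else -v;return np.degrees(np.arctan2(-v[0],v[1]))
def rel(im,left,back=None,front=None,Fp=np.array([518.7,235.6]),Fang=2.72):
    g=gray(im)
    for nm,e,ax in(("left",left,"x"),("back",back,"y"),("front",front,"y")):
        if e is None: continue
        p,v,r=edge(g,*[(220+q[0]/3,220+q[1]/3) for q in e])
        ex=np.array([np.cos(np.radians(Fang)),np.sin(np.radians(Fang))]);ey=np.array([-ex[1],ex[0]])
        if ax=="x":
            v=v if v[0]>0 else -v
            print(nm,"rel ang",(ang(v,ax)-Fang).round(2),"gap mm at mid",((Fp-p)@ey).round(2),"res",r.round(2))
        else:
            v=v if v[1]>0 else -v
            print(nm,"rel ang",(ang(v,ax)-Fang).round(2),"x' of edge",((p-Fp)@ex).round(2),"at y'",((p-Fp)@ey).round(1),"res",r.round(2))
E
python3 - <<'E'
from edges import *
im=cv2.imread("pics/t8.png")
rel(im,((378,82),(380,224)),((378,82),(570,78)))
rel(im,((291,84),(297,228)),((100,92),(291,84)),((105,236),(297,228)))
E
```

```text
left rel ang -2.37 gap mm at mid 52.29 res 0.13
back rel ang -1.69 x' of edge 41.84 at y' -105.8 res 0.4
left rel ang -0.55 gap mm at mid -0.4 res 0.37
back rel ang -4.0 x' of edge 41.08 at y' 47.2 res 0.87
front rel ang 0.04 x' of edge -43.6 at y' 54.7 res 0.19
```

```bash
python3 -m jog '[{"rot":[0,0,0],"travel":[0,-0.03,0],"jaw":1},{"rot":[0,0,0],"travel":[0,-0.04,0],"jaw":1},{"rot":[0,0,0],"travel":[0,-0.04,0],"jaw":1},{"rot":[0,0,0],"travel":[0,-0.03,0],"jaw":1},{"rot":[0,0,0],"travel":[0,-0.015,0],"jaw":1},{"rot":[0,0,0],"travel":[0,0,0],"jaw":1}]' 
python3 look.py t9 0 0;python3 to.py .53 .106 .024
```

```text
time: 16.95
position: [0.5284, 0.1004, 0.0242]
tool_rot: [2.54, 0.042, -1.789]
ft_force: [1.3, -4.1, 4.5]
grip_width: 0.005
t 17.0 p [0.5283 0.1004 0.0241] jaw ang -87.62 tilt 19.66 F [ 0.3 -4.5  4.6] w 0.009
travel units [ 0.0022 -0.0184 -0.0059] mm 5.8 min rows 0.1
```

View pics/t9c.png

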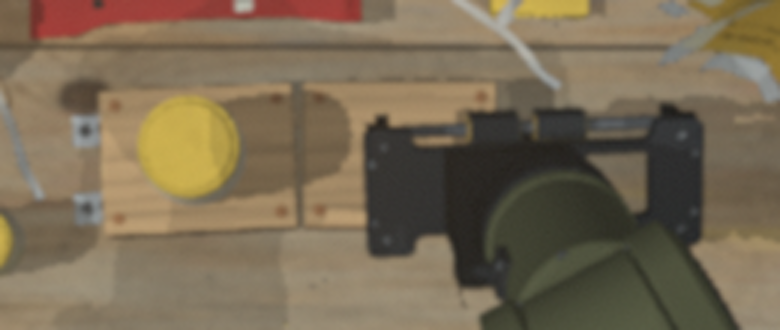

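```bash
python3 -m jog '[{"rot":[0,0,0],"travel":[0,-0.008,0],"jaw":1},{"rot":[0,0,0],"travel":[0,-0.006,0],"jaw":1},{"rot":[0,0,0],"travel":[0,-0.004,0],"jaw":1},{"rot":[0,0,0],"travel":[0,0,0],"jaw":1}]' 
python3 to.py .53 .106 .024
python3 -m jog '[{"rot":[0,0,0],"travel":[0,-0.004,0],"jaw":1},{"rot":[0,0,0],"travel":[0,-0.003,0],"jaw":1},{"rot":[0,0,0],"travel":[0,0,0],"jaw":1}]' 
python3 look.py t10 0 0;python3 to.py .53 .106 .024
```

```text
time: 17.4
position: [0.5279, 0.1036, 0.024]
tool_rot: [2.539, 0.037, -1.791]
ft_force: [1.3, -9.5, 8.3]
grip_width: 0.007
t 17.4 p [0.5279 0.1036 0.024 ] jaw ang -87.75 tilt 19.62 F [ 1.3 -9.5  8.3] w 0.007
travel units [ 0.0025 -0.0077 -0.0068] mm 3.2 min rows 0.1
time: 17.7
position: [0.5279, 0.1037, 0.024]
tool_rot: [2.538, 0.033, -1.791]
ft_force: [0.7, -13.6, 10.2]
grip_width: 0.003
t 17.75 p [0.5279 0.1037 0.024 ] jaw ang -87.87 tilt 19.59 F [ -0.3 -13.6  10. ] w 0.006
travel units [ 0.0024 -0.0075 -0.007 ] mm 3.2 min rows 0.1
```

View pics/t10c.png

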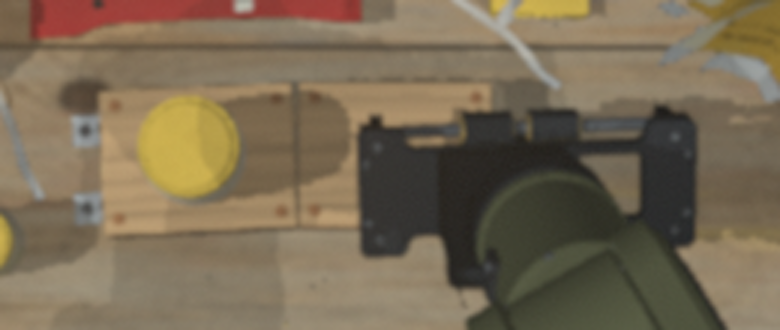

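Run:
```python
import cv2,numpy as np
from h import *
im=cv2.imread("pics/t10.png")
sc=ctrl.get_image("scene")[:,:,::-1]
a=cv2.resize(im[240:302,295:345],None,fx=8,fy=8,interpolation=cv2.INTER_LANCZOS4)
b=cv2.resize(sc[225:325,235:455],None,fx=3.6,fy=3.6,interpolation=cv2.INTER_LANCZOS4)
cv2.imwrite("pics/j1.png",a);cv2.imwrite("pics/j2.png",b);print(a.shape,b.shape)
```

```text
(496, 400, 3) (360, 792, 3)
```

View pics/j1.png

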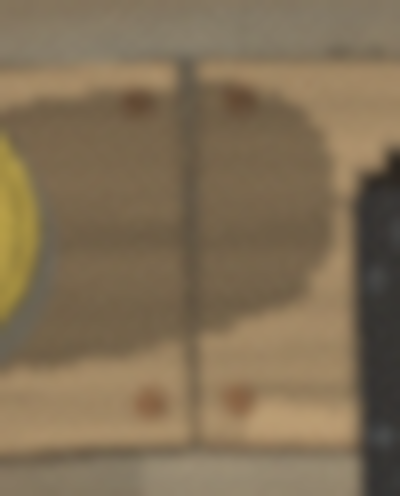

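View pics/j2.png

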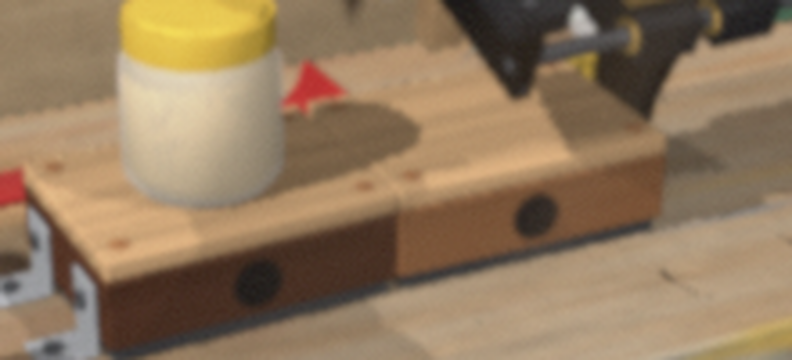

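The joint is closed at the front but about 1–2 mm open at the back. I push again nearer the back corner.

```bash
python3 -m jog '[{"rot":[0,0,0],"travel":[0,0.03,0],"jaw":1},{"rot":[0,0,0],"travel":[0.011,0,-0.032],"jaw":1},{"rot":[0,0,0],"travel":[0.011,0,-0.032],"jaw":1},{"rot":[0,0,0],"travel":[0,0,0],"jaw":1},{"rot":[0,0,0],"travel":[0,-0.015,0],"jaw":1},{"rot":[0,0,0],"travel":[0,-0.006,0],"jaw":1},{"rot":[0,0,0],"travel":[0,0,0],"jaw":1}]' 
python3 to.py .548 .106 .024
```

```text
time: 18.5
position: [0.5463, 0.1033, 0.0226]
tool_rot: [2.536, 0.036, -1.793]
ft_force: [5.3, -8.6, -1.0]
grip_width: 0.005
t 18.5 p [0.5463 0.1033 0.0226] jaw ang -87.73 tilt 19.46 F [ 5.3 -8.6 -1. ] w 0.005
travel units [-0.0025 -0.0087 -0.0073] mm 3.5 min rows 0.1
```

```bash
python3 -m jog '[{"rot":[0,0,0],"travel":[0,-0.005,0],"jaw":1},{"rot":[0,0,0],"travel":[0,-0.004,0],"jaw":1},{"rot":[0,0,0],"travel":[0,0,0],"jaw":1}]' 
python3 -m jog '[{"rot":[0,0,0],"travel":[0,-0.005,0],"jaw":1},{"rot":[0,0,0],"travel":[0,-0.004,0],"jaw":1},{"rot":[0,0,0],"travel":[0,0,0],"jaw":1}]' 
python3 look.py t11 0 0;python3 to.py .53 .106 .024
python3 - <<'E'
import cv2,numpy as np
im=cv2.imread("pics/t11.png")
cv2.imwrite("pics/j3.png",cv2.resize(im[240:302,265:345],None,fx=8,fy=8,interpolation=cv2.INTER_LANCZOS4))
E
```

```text
time: 18.8
position: [0.5468, 0.1037, 0.0229]
tool_rot: [2.536, 0.032, -1.793]
ft_force: [5.6, -12.7, -0.2]
grip_width: 0.005
time: 19.1
position: [0.5476, 0.1042, 0.0232]
tool_rot: [2.537, 0.027, -1.792]
ft_force: [8.9, -17.9, -1.2]
grip_width: 0.004
t 19.15 p [0.5475 0.1042 0.0232] jaw ang -88.0 tilt 19.54 F [  8.5 -17.5  -0.3] w 0.004
travel units [-0.0221 -0.0079  0.0538] mm 17.6 min rows 0.4
```

View pics/j3.png

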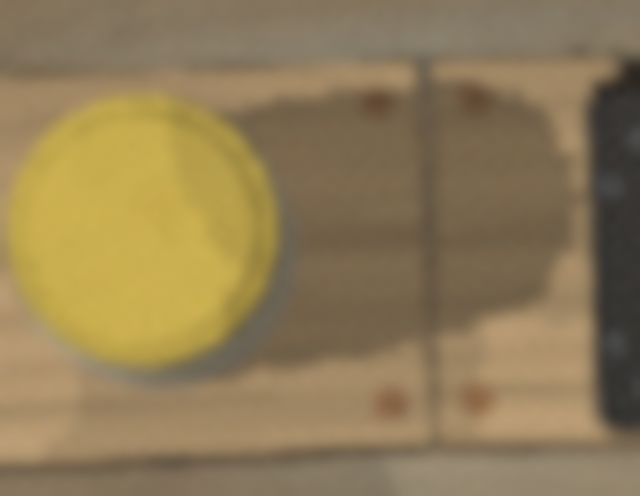

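```bash
python3 -m jog '[{"rot":[0,0,0],"travel":[0,0.03,0],"jaw":1},{"rot":[0,0,0],"travel":[0,0.05,0.05],"jaw":1},{"rot":[0,0,0],"travel":[-0.06,0.06,0.08],"jaw":1},{"rot":[0,0,0],"travel":[-0.12,0.05,0],"jaw":1},{"rot":[0,0,0],"travel":[-0.12,0.05,0],"jaw":1},{"rot":[0,0,0],"travel":[-0.06,0.04,0],"jaw":1},{"rot":[0,0,0],"travel":[0,0,0],"jaw":1},{"rot":[0,0,0],"travel":[0,0,0],"jaw":1}]' 
python3 look.py t12 0 0;python3 to.py .53 .106 .024
python3 - <<'E'
from h import *
sc=ctrl.get_image("scene")[:,:,::-1];cv2.imwrite("pics/s12.png",sc)
cv2.imwrite("pics/s12c.png",cv2.resize(sc[215:325,235:435],None,fx=4,fy=4,interpolation=cv2.INTER_LANCZOS4))
E
```

```text
time: 19.95
position: [0.476, 0.0264, 0.1123]
tool_rot: [2.536, 0.043, -1.794]
ft_force: [-0.5, 0.2, -0.6]
grip_width: 0.003
t 20.0 p [0.4755 0.0267 0.1114] jaw ang -87.51 tilt 19.36 F [-0.6  0.9  0.1] w 0.007
travel units [ 0.3358 -0.2597 -0.0865] mm 130.0 min rows 2.6
```

View pics/t12c.png

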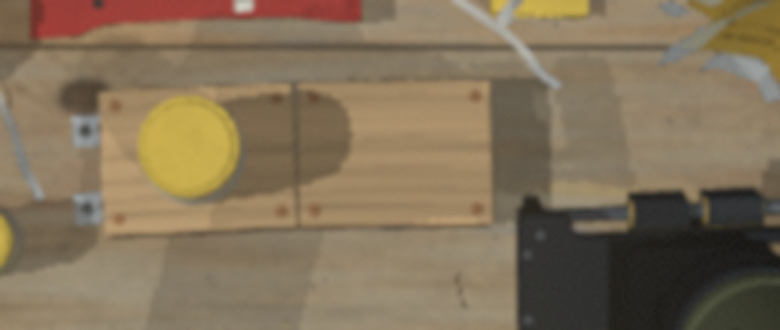

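View pics/s12c.png

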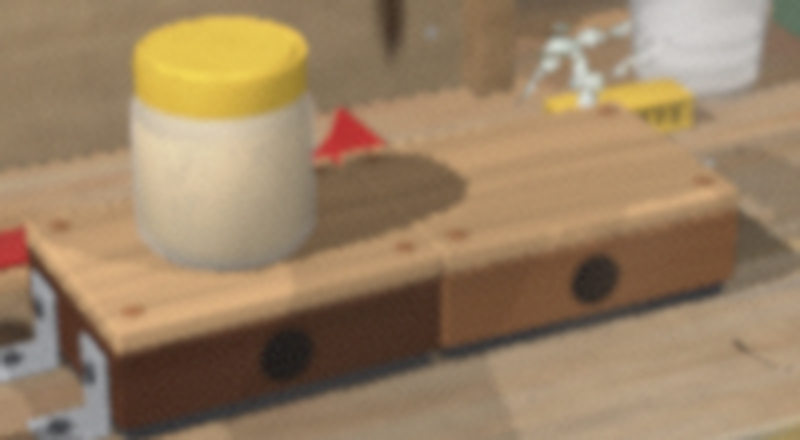

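```bash
cat > chk.py <<'E'
import sys
from edges import *
def run(f):
    im=cv2.imread(f);g=gray(im);o=lambda x,y:(220+x/3,220+y/3)
    def E(nm,a,b,ax,half=4):
        p,v,r=edge(g,o(*a),o(*b),half=half);print(nm,"pt",p.round(2),"ang",ang(v,ax).round(2),"res",r.round(2));return p,v if (v[0] if ax=="x" else v[1])>0 else -v
    ff=E("F front",(108,236),(292,228),"y");lf=E("L front",(302,228),(488,224),"y")
    fb=E("F back",(104,92),(288,84),"y");lb=E("L back",(302,83),(486,80),"y")
    lr=E("L right",(490,82),(491,222),"x");j=E("joint",(295,86),(298,225),"x",half=2);fl=E("F left",(101,94),(105,234),"x")
    # distance between F left edge and L right edge along y' (should be 240) at front/back
    from numpy.linalg import norm
    n=np.array([-lr[1][1],lr[1][0]]);
    for nm,xx in(("front",-40),("back",40)):
        q=fl[0]+fl[1]*xx; r=lr[0]+lr[1]*xx; print("span",nm,norm(q-r).round(2))
    for nm,A,B in(("front",ff,lf),("back",fb,lb)):
        nx=np.array([A[1][1],-A[1][0]]) # +x dir
        for d in(5,55,110):
            jp=j[0]; 
            q=B[0]+B[1]*(-(B[0]-jp)@B[1]-d)
            print(nm,"step of loose at",d,"mm from joint (+=back):",((q-A[0])@nx).round(2))
run(sys.argv[1])
E
python3 chk.py pics/t12.png
```

```text
F front pt [473.1  275.56] ang 2.95 res 0.17
L front pt [475.92 163.67] ang 1.5 res 0.26
F back pt [558.36 295.24] ang -1.28 res 1.03
L back pt [564.51 168.18] ang 1.21 res 0.4
L right pt [525.57 114.38] ang 0.85 res 0.08
joint pt [514.64 233.25] ang 0.92 res 0.23
F left pt [521.54 354.79] ang 2.11 res 0.45
span front 239.57
span back 241.32
front step of loose at 5 mm from joint (+=back): -1.35
front step of loose at 55 mm from joint (+=back): -2.61
front step of loose at 110 mm from joint (+=back): -4.0
back step of loose at 5 mm from joint (+=back): 6.33
back step of loose at 55 mm from joint (+=back): 8.5
back step of loose at 110 mm from joint (+=back): 10.88
```

Run:
```python
from edges import *
for f in("t10","t11","t12"):
    g=gray(cv2.imread(f"pics/{f}.png"));out=[]
    for y in np.arange(250,295,4):
        cx=318.3+(y-248)*2/47  # near joint
        q=np.arange(cx-6,cx+6.1,.25).astype(np.float32);v=cv2.remap(g,q[None],np.full_like(q,y)[None],1)[0]
        base=np.median(np.r_[v[:10],v[-10:]]);i=v.argmin();out.append((round(float(q[i]),1),round(float(((base-v).clip(0)[8:-8]).sum()*.25/base),2)))
    print(f,out)
im=cv2.imread("pics/t12.png");cv2.imwrite("pics/j4.png",cv2.resize(im[240:302,265:345],None,fx=8,fy=8,interpolation=cv2.INTER_LANCZOS4))
```

```text
t10 [(318.1, 0.84), (324.1, 0.07), (318.2, 0.39), (318.1, 0.48), (318.1, 0.43), (318.0, 0.3), (318.2, 0.36), (318.8, 0.37), (318.0, 0.51), (318.9, 0.44), (314.1, 0.01), (319.0, 0.61)]
t11 [(317.9, 0.78), (324.1, 0.01), (318.0, 0.29), (317.9, 0.38), (318.1, 0.39), (318.0, 0.27), (318.2, 0.3), (318.1, 0.41), (313.7, 0.43), (318.9, 0.51), (314.1, 0.04), (319.0, 0.58)]
t12 [(318.1, 0.81), (318.1, 0.04), (318.0, 0.33), (318.1, 0.39), (318.1, 0.36), (318.0, 0.23), (318.9, 0.31), (318.1, 0.39), (318.0, 0.49), (318.9, 0.42), (314.1, 0.01), (319.0, 0.42)]
```

View pics/j4.png

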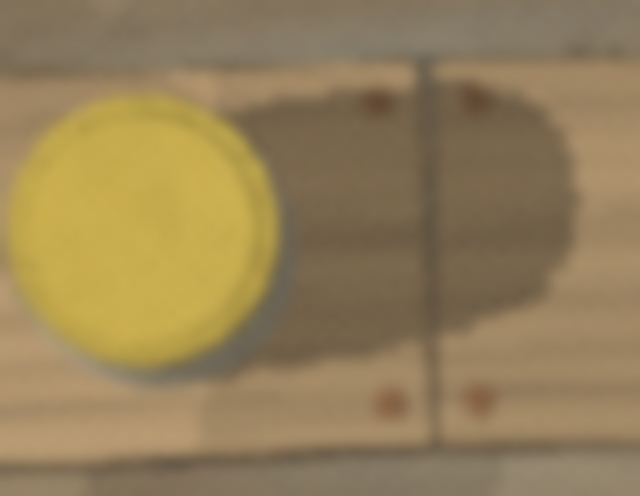

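The measurement shows the loose module about 1.6° short, so the back is still open by 2 mm. Its front-right end sits about 4 mm proud. Pushing the front face near its right end toward +x turns it closed and makes it flush, so I do that with the tool upright.

```bash
python3 -m jog '[{"rot":[0,-1,0],"travel":[0,0,0.04],"jaw":1},{"rot":[0,-1,0],"travel":[0,0,0.04],"jaw":1},{"rot":[0,-1,0],"travel":[0,0,0],"jaw":1},{"rot":[0,-0.9,0],"travel":[0,0,0],"jaw":1},{"rot":[0,0,0],"travel":[0,0,0],"jaw":1}]' 
python3 to.py .445 .13 .105 -87.2
```

```text
time: 20.55
position: [0.4544, 0.026, 0.1039]
tool_rot: [2.19, 0.036, -2.198]
ft_force: [-0.6, -0.8, -0.6]
grip_width: 0.008
t 20.55 p [0.4544 0.026  0.1039] jaw ang -87.49 tilt 0.65 F [-0.6 -0.8 -0.6] w 0.008
travel units [-0.0074 -0.3477  0.0162] mm 104.5 min rows 2.1
rot units [-0.059  0.048 -0.121]
```

```bash
python3 -m jog '[{"rot":[0,0,0],"travel":[0,-0.07,0.008],"jaw":1},{"rot":[0,0,0],"travel":[0,-0.1,0.008],"jaw":1},{"rot":[0,0,0],"travel":[0,-0.1,0],"jaw":1},{"rot":[0,0,0],"travel":[0,-0.075,0],"jaw":1},{"rot":[0,0,0],"travel":[0.08,0,0],"jaw":1},{"rot":[0,0,0],"travel":[0.1,0,0],"jaw":1},{"rot":[0,0,0],"travel":[0.08,0,0],"jaw":1},{"rot":[0,0,0],"travel":[0,0,0],"jaw":1}]' 
python3 to.py .462 .13 .024 -87.2
```

```text
time: 21.35
position: [0.4397, 0.1265, 0.0224]
tool_rot: [2.184, 0.033, -2.202]
ft_force: [-0.2, 0.6, 0.0]
grip_width: 0.009
t 21.35 p [0.4397 0.1265 0.0224] jaw ang -87.49 tilt 0.9 F [-0.2  0.6  0. ] w 0.009
travel units [-0.0059 -0.0082 -0.0747] mm 22.6 min rows 0.5
rot units [-0.059  0.099 -0.151]
```

```bash
python3 -m jog '[{"rot":[0,0,0],"travel":[0,0,-0.04],"jaw":1},{"rot":[0,0,0],"travel":[0,0,-0.03],"jaw":1},{"rot":[0,0,0],"travel":[0,0,0],"jaw":1},{"rot":[0,0,0],"travel":[0,0,0],"jaw":1}]'
python3 -m jog '[{"rot":[0,0,0],"travel":[0,0,-0.01],"jaw":1},{"rot":[0,0,0],"travel":[0,0,0],"jaw":1},{"rot":[0,0,0],"travel":[0,0,0],"jaw":1}]'
python3 -m jog '[{"rot":[0,0,0],"travel":[0,0,-0.01],"jaw":1},{"rot":[0,0,0],"travel":[0,0,0],"jaw":1},{"rot":[0,0,0],"travel":[0,0,0],"jaw":1}]'
```

```text
time: 21.75
position: [0.4662, 0.1282, 0.0271]
tool_rot: [2.196, 0.033, -2.193]
ft_force: [-0.3, -0.3, 0.0]
grip_width: 0.004
time: 22.05
position: [0.4682, 0.1281, 0.0264]
tool_rot: [2.194, 0.033, -2.194]
ft_force: [0.9, -0.5, -0.7]
grip_width: 0.005
time: 22.35
position: [0.4695, 0.1278, 0.0259]
tool_rot: [2.189, 0.032, -2.198]
ft_force: [-5.1, -1.2, 4.7]
grip_width: 0.006
```

```bash
python3 -m jog '[{"rot":[0,0,0],"travel":[0,0,-0.006],"jaw":1},{"rot":[0,0,0],"travel":[0,0,-0.005],"jaw":1},{"rot":[0,0,0],"travel":[0,0,0],"jaw":1}]'
python3 look.py t13 0 0
python3 - <<'E'
import cv2
im=cv2.imread("pics/t13.png");cv2.imwrite("pics/j5.png",cv2.resize(im[225:315,240:390],None,fx=5.3,fy=5.3,interpolation=cv2.INTER_LANCZOS4))
E
```

```text
time: 22.65
position: [0.4702, 0.1274, 0.0255]
tool_rot: [2.182, 0.03, -2.203]
ft_force: [-11.3, -2.4, 9.4]
grip_width: 0.005
```

View pics/j5.png

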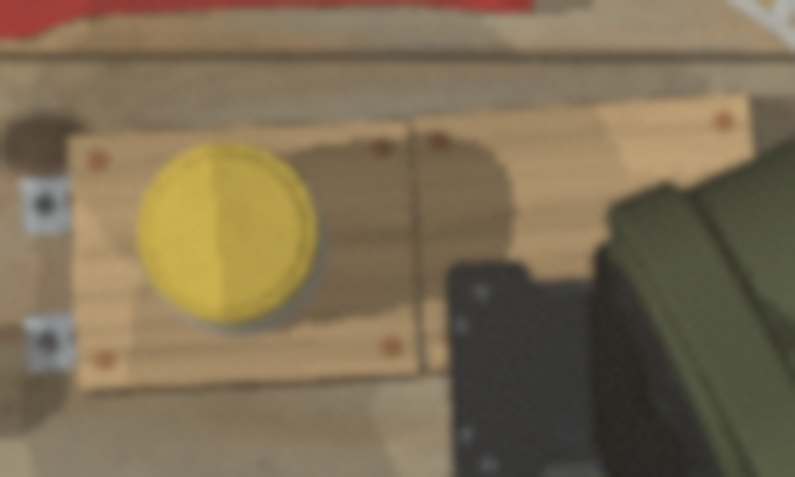

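```bash
python3 -m jog '[{"rot":[0,0,0],"travel":[0,0,0.05],"jaw":1},{"rot":[0,0,0],"travel":[0,0,0.03],"jaw":1},{"rot":[0,0,0],"travel":[0,0.09,0],"jaw":1},{"rot":[0,0,0],"travel":[0,0.13,0],"jaw":1},{"rot":[0,0,0],"travel":[0,0.13,0],"jaw":1},{"rot":[0,0,0],"travel":[0,0.1,0],"jaw":1},{"rot":[0,0,0],"travel":[0,0,0],"jaw":1},{"rot":[0,0,0],"travel":[0,0,0],"jaw":1}]'
python3 look.py t14 0 0
python3 - <<'E'
import cv2
im=cv2.imread("pics/t14.png");cv2.imwrite("pics/j6.png",cv2.resize(im[225:315,240:390],None,fx=5.3,fy=5.3,interpolation=cv2.INTER_LANCZOS4))
E
```

```text
time: 23.5
position: [0.4564, -0.0079, 0.0281]
tool_rot: [2.195, 0.031, -2.195]
ft_force: [-0.4, 0.6, -0.3]
grip_width: 0.008
```

View pics/j6.png

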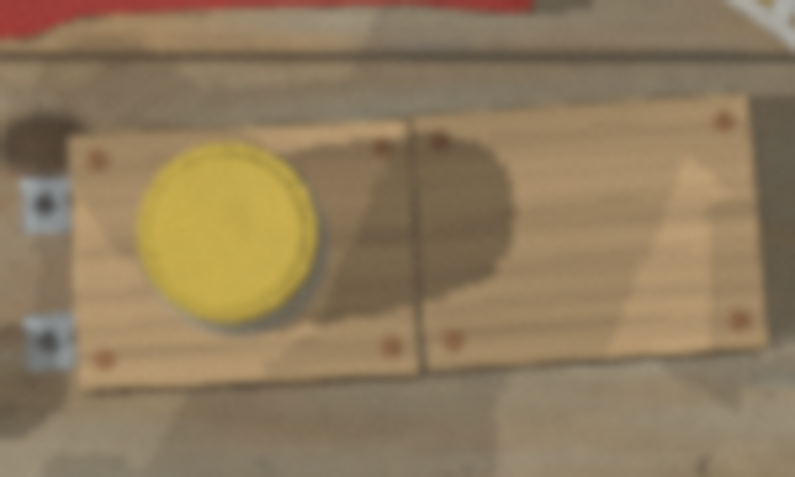

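```bash
cat > chk2.py <<'E'
import sys
from edges import *
# usage: chk2 file ; corners in 5.3x crop at (240,225)
def run(f,fx,lx,jt):
    g=gray(cv2.imread(f));o=lambda x,y:(240+x/5.3,225+y/5.3)
    R={}
    for nm,a,b,ax in(("Ffront",*fx[0],"y"),("Fback",*fx[1],"y"),("Fleft",*fx[2],"x"),("Lfront",*lx[0],"y"),("Lback",*lx[1],"y"),("Lright",*lx[2],"x"),("joint",*jt,"x")):
        p,v,r=edge(g,o(*a),o(*b),half=3 if nm!="joint" else 1.5);R[nm]=(p,ang(v,ax));print(nm,p.round(1),"ang",ang(v,ax).round(2),"res",r.round(2))
    # in fixed frame: origin front line of fixed
    A=2.8;ex=np.array([np.cos(np.radians(A)),np.sin(np.radians(A))]);ey=np.array([-ex[1],ex[0]])
    F0=R["Ffront"][0]
    for k in("Lfront","Lback"):
        print(k,"x' vs fixed front",((R[k][0]-F0)@ex).round(2))
    for k in("joint","Lright"):print(k,"y' dist from F left (120, 240)",((R["Fleft"][0]-R[k][0])@ey).round(2))
if __name__=="__main__":
    run(sys.argv[1],*eval(sys.argv[2]))
E
python3 chk2.py pics/t14.png "[((85,390),(412,377)),((75,138),(405,125)),((68,140),(76,388))],[((428,372),(760,350)),((420,120),(742,97)),((748,99),(765,347))],((411,128),(422,370))"
```

```text
Ffront [473.1 275.1] ang 2.86 res 0.16
Fback [558.9 294.1] ang 0.12 res 0.61
Fleft [512.9 354.6] ang 2.48 res 0.43
Lfront [480.9 162.9] ang 4.4 res 0.18
Lback [568.4 174.5] ang 4.0 res 0.27
Lright [531.8 115.8] ang 3.77 res 0.11
joint [519.6 233.3] ang 2.68 res 0.13
Lfront x' vs fixed front 2.35
Lback x' vs fixed front 90.22
joint y' dist from F left (120, 240) 121.42
Lright y' dist from F left (120, 240) 239.46
```

```bash
python3 to.py .505 .082 .025 -87.2
```

```text
t 23.55 p [ 0.4563 -0.0068  0.028 ] jaw ang -87.56 tilt 0.68 F [-0.1 -0.5 -0. ] w 0.007
travel units [ 0.0066 -0.289  -0.1747] mm 101.3 min rows 2.0
rot units [-0.071  0.002 -0.136]
```

```bash
python3 -m jog '[{"rot":[0,0,0],"travel":[0,-0.08,-0.015],"jaw":1},{"rot":[0,0,0],"travel":[0,-0.08,-0.04],"jaw":1},{"rot":[0,0,0],"travel":[0.006,-0.07,-0.06],"jaw":1},{"rot":[0,0,0],"travel":[0,-0.05,-0.06],"jaw":1},{"rot":[0,0,0],"travel":[0,0,0],"jaw":1},{"rot":[0,0,0],"travel":[0,0,0],"jaw":1}]'
python3 -m jog '[{"rot":[0,0,0],"travel":[0,-0.04,0],"jaw":1},{"rot":[0,0,0],"travel":[0,-0.015,0],"jaw":1},{"rot":[0,0,0],"travel":[0,0,0],"jaw":1},{"rot":[0,0,0],"travel":[0,0,0],"jaw":1}]'
python3 -m jog '[{"rot":[0,0,0],"travel":[0,-0.01,0],"jaw":1},{"rot":[0,0,0],"travel":[0,0,0],"jaw":1},{"rot":[0,0,0],"travel":[0,0,0],"jaw":1}]'
```

```text
time: 24.15
position: [0.5045, 0.0802, 0.0248]
tool_rot: [2.191, 0.037, -2.194]
ft_force: [-0.7, 0.2, -0.2]
grip_width: 0.006
time: 24.55
position: [0.504, 0.0949, 0.0249]
tool_rot: [2.193, 0.033, -2.195]
ft_force: [-0.6, -0.9, -0.2]
grip_width: 0.01
time: 24.85
position: [0.5041, 0.0979, 0.0248]
tool_rot: [2.193, 0.033, -2.195]
ft_force: [-0.2, 0.0, 0.5]
grip_width: 0.005
```

```bash
python3 -m jog '[{"rot":[0,0,0],"travel":[0,-0.01,0.0],"jaw":1},{"rot":[0,0,0],"travel":[0,-0.006,0.003],"jaw":1},{"rot":[0,0,0],"travel":[0,0,0],"jaw":1}]'
python3 -m jog '[{"rot":[0,0,0],"travel":[0,-0.006,0.004],"jaw":1},{"rot":[0,0,0],"travel":[0,-0.004,0.004],"jaw":1},{"rot":[0,0,0],"travel":[0,0,0],"jaw":1}]'
python3 look.py t15 0 0
python3 - <<'E'
import cv2
im=cv2.imread("pics/t15.png");cv2.imwrite("pics/j7.png",cv2.resize(im[225:315,240:390],None,fx=5.3,fy=5.3,interpolation=cv2.INTER_LANCZOS4))
E
```

```text
time: 25.15
position: [0.5029, 0.1031, 0.0247]
tool_rot: [2.193, 0.033, -2.195]
ft_force: [0.4, 0.0, -0.5]
grip_width: 0.004
time: 25.45
position: [0.5007, 0.1046, 0.0247]
tool_rot: [2.193, 0.031, -2.194]
ft_force: [1.1, -3.5, -0.6]
grip_width: 0.002
```

View pics/j7.png

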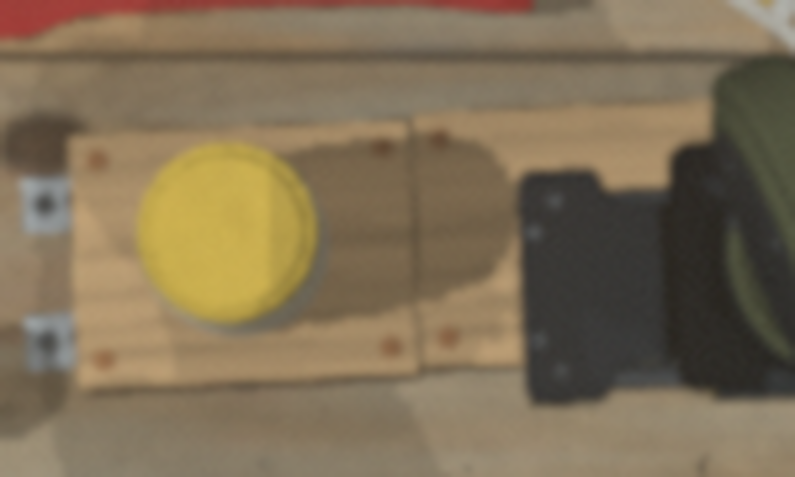

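The joint now looks closed, but the loose module sits roughly 2 mm too far back. I lift off and measure.

```bash
python3 -m jog '[{"rot":[0,0,0],"travel":[0,-0.005,0],"jaw":1},{"rot":[0,0,0],"travel":[0,-0.005,0],"jaw":1},{"rot":[0,0,0],"travel":[0,-0.003,0],"jaw":1},{"rot":[0,0,0],"travel":[0,0,0],"jaw":1}]'
python3 -m jog '[{"rot":[0,0,0],"travel":[0,0.05,0.02],"jaw":1},{"rot":[0,0,0],"travel":[0,0.1,0.06],"jaw":1},{"rot":[0,0,0],"travel":[0,0.14,0.08],"jaw":1},{"rot":[0,0,0],"travel":[0,0.1,0],"jaw":1},{"rot":[0,0,0],"travel":[0,0,0],"jaw":1},{"rot":[0,0,0],"travel":[0,0,0],"jaw":1}]'
python3 look.py t16 0 0
python3 - <<'E'
import cv2
im=cv2.imread("pics/t16.png");cv2.imwrite("pics/j8.png",cv2.resize(im[225:315,240:390],None,fx=5.3,fy=5.3,interpolation=cv2.INTER_LANCZOS4))
E
```

```text
time: 25.9
position: [0.5006, 0.1047, 0.0247]
tool_rot: [2.191, 0.023, -2.194]
ft_force: [0.8, -12.3, 1.6]
grip_width: 0.004
time: 26.5
position: [0.4574, -0.0088, 0.0263]
tool_rot: [2.195, 0.033, -2.196]
ft_force: [-0.1, 0.1, -0.4]
grip_width: 0.007
```

View pics/j8.png

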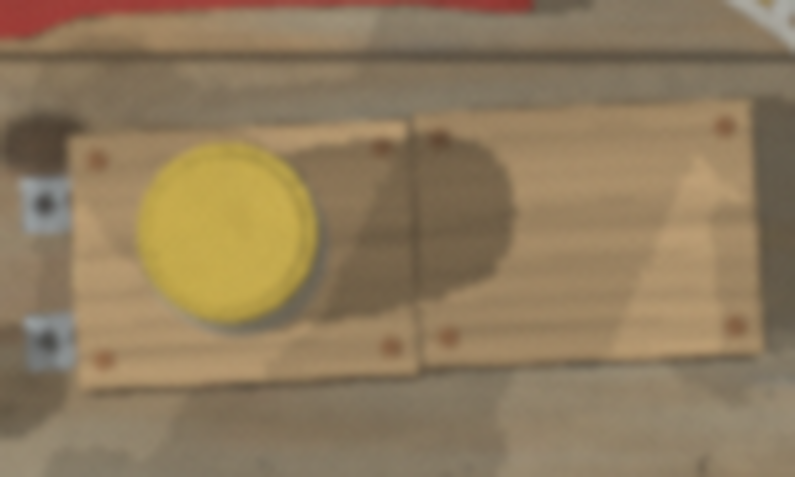

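```bash
python3 chk2.py pics/t16.png "[((85,390),(412,377)),((75,138),(405,125)),((68,140),(76,388))],[((428,368),(760,353)),((420,115),(742,102)),((751,103),(762,351))],((411,128),(418,370))"; python3 to.py .515 .1 .16 -87.2
```

```text
Ffront [473.1 275.1] ang 2.89 res 0.15
Fback [559.1 280.4] ang 0.16 res 0.84
Fleft [520.4 354.7] ang 2.69 res 0.5
Lfront [479.6 173.9] ang 2.82 res 0.24
Lback [568.1 172.7] ang 2.38 res 0.2
Lright [522.9 115.9] ang 2.25 res 0.13
joint [516.5 234.2] ang 1.49 res 0.29
Lfront x' vs fixed front 1.53
Lback x' vs fixed front 89.86
joint y' dist from F left (120, 240) 120.15
Lright y' dist from F left (120, 240) 238.57
t 26.55 p [ 0.4576 -0.0079  0.0262] jaw ang -87.54 tilt 0.64 F [ 0.2  0.2 -0.3] w 0.003
travel units [-0.4499 -0.3463 -0.2065] mm 181.2 min rows 3.6
rot units [-0.068  0.007 -0.127]
```

```bash
python3 -m jog '[{"rot":[0,0,0],"travel":[-0.1,0,0],"jaw":1},{"rot":[0,0,0],"travel":[-0.1,-0.08,0],"jaw":1},{"rot":[0,0,0],"travel":[-0.08,-0.13,-0.02],"jaw":1},{"rot":[0,1,0],"travel":[0,-0.13,-0.07],"jaw":1},{"rot":[0,1,0],"travel":[0,-0.1,-0.08],"jaw":1},{"rot":[0,1,0],"travel":[0,-0.05,-0.05],"jaw":1},{"rot":[0,0,0],"travel":[0,0,0],"jaw":1},{"rot":[0,0,0],"travel":[0,0,0],"jaw":1}]'
python3 to.py .603 .158 .1
```

```text
time: 27.35
position: [0.5157, 0.1422, 0.1126]
tool_rot: [2.459, 0.043, -1.894]
ft_force: [-0.2, -0.7, 0.1]
grip_width: 0.006
t 27.35 p [0.5157 0.1422 0.1126] jaw ang -87.44 tilt 14.8 F [-0.2 -0.7  0.1] w 0.006
travel units [ 0.1149 -0.0403 -0.2728] mm 89.6 min rows 1.8
```

```bash
python3 -m jog '[{"rot":[0,0,0],"travel":[0.025,-0.02,-0.07],"jaw":1},{"rot":[0,0,0],"travel":[0.03,-0.02,-0.08],"jaw":1},{"rot":[0,0,0],"travel":[0.03,0,-0.08],"jaw":1},{"rot":[0,0,0],"travel":[0.03,0,-0.043],"jaw":1},{"rot":[0,0,0],"travel":[0,0,0],"jaw":1},{"rot":[0,0,0],"travel":[0,0,0],"jaw":1}]'
python3 to.py .603 .158 .025
python3 - <<'E'
from h import *
cv2.imwrite("pics/s17.png",cv2.resize(ctrl.get_image("scene")[80:330,230:500,::-1],None,fx=2.4,fy=2.4))
E
```

```text
time: 27.95
position: [0.6035, 0.1558, 0.0996]
tool_rot: [2.461, 0.038, -1.896]
ft_force: [-0.1, 0.1, -0.1]
grip_width: 0.003
t 27.95 p [0.6035 0.1558 0.0996] jaw ang -87.68 tilt 14.78 F [-0.1  0.1 -0.1] w 0.003
travel units [ 0.2401 -0.0106  0.0648] mm 74.7 min rows 1.5
```

View pics/s17.png

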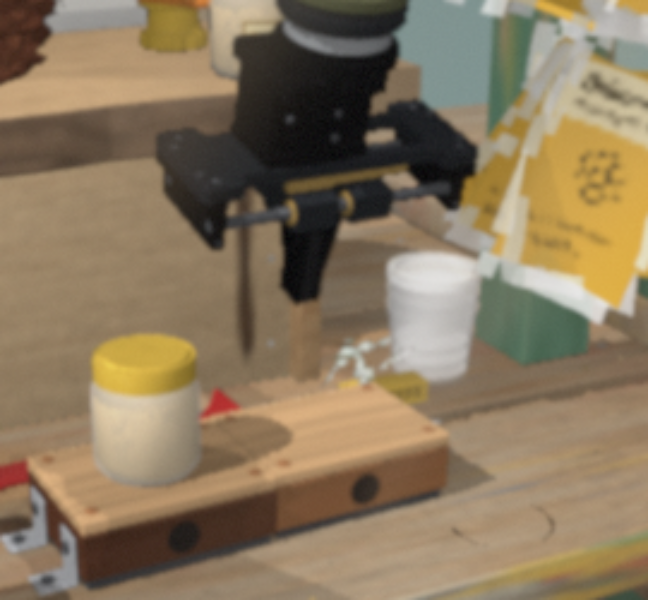

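```bash
python3 -m jog '[{"rot":[0,0,0],"travel":[0.05,-0.005,0.014],"jaw":1},{"rot":[0,0,0],"travel":[0.07,-0.005,0.019],"jaw":1},{"rot":[0,0,0],"travel":[0.07,0,0.019],"jaw":1},{"rot":[0,0,0],"travel":[0.035,0,0.009],"jaw":1},{"rot":[0,0,0],"travel":[0.01,0,0.003],"jaw":1},{"rot":[0,0,0],"travel":[0,0,0],"jaw":1},{"rot":[0,0,0],"travel":[0,0,0],"jaw":1}]'
python3 to.py .588 .158 .026
```

```text
time: 28.7
position: [0.6045, 0.1593, 0.0285]
tool_rot: [2.465, 0.041, -1.89]
ft_force: [0.5, 0.4, -0.1]
grip_width: 0.005
t 28.7 p [0.6045 0.1593 0.0285] jaw ang -87.57 tilt 15.06 F [ 0.5  0.4 -0.1] w 0.005
travel units [-0.0062  0.0021  0.0553] mm 16.7 min rows 0.3
```

```bash
python3 -m jog '[{"rot":[0,0,0],"travel":[-0.008,0,0.025],"jaw":1},{"rot":[0,0,0],"travel":[-0.006,0,0.02],"jaw":1},{"rot":[0,0,0],"travel":[0,0,0],"jaw":1},{"rot":[0,0,0],"travel":[0,0,0],"jaw":1}]'
python3 -m jog '[{"rot":[0,0,0],"travel":[-0.002,0,0.007],"jaw":1},{"rot":[0,0,0],"travel":[0,0,0],"jaw":1},{"rot":[0,0,0],"travel":[0,0,0],"jaw":1}]'
python3 -m jog '[{"rot":[0,0,0],"travel":[-0.002,0,0.007],"jaw":1},{"rot":[0,0,0],"travel":[0,0,0],"jaw":1},{"rot":[0,0,0],"travel":[0,0,0],"jaw":1}]'
```

```text
time: 29.1
position: [0.5896, 0.1584, 0.0284]
tool_rot: [2.464, 0.041, -1.891]
ft_force: [0.1, 0.2, -0.1]
grip_width: 0.003
time: 29.4
position: [0.5875, 0.1583, 0.028]
tool_rot: [2.463, 0.04, -1.892]
ft_force: [0.5, 0.3, 0.0]
grip_width: 0.005
time: 29.7
position: [0.5852, 0.1582, 0.0281]
tool_rot: [2.463, 0.04, -1.892]
ft_force: [-0.1, -0.2, 0.8]
grip_width: 0.005
```

```bash
python3 -m jog '[{"rot":[0,0,0],"travel":[-0.001,0,0.004],"jaw":1},{"rot":[0,0,0],"travel":[0,0,0],"jaw":1}]'
python3 -m jog '[{"rot":[0,0,0],"travel":[-0.001,0,0.004],"jaw":1},{"rot":[0,0,0],"travel":[0,0,0],"jaw":1}]'
python3 -m jog '[{"rot":[0,0,0],"travel":[-0.001,0,0.004],"jaw":1},{"rot":[0,0,0],"travel":[0,0,0],"jaw":1}]'
```

```text
time: 29.9
position: [0.5843, 0.1582, 0.0282]
tool_rot: [2.464, 0.041, -1.891]
ft_force: [0.7, 0.4, 0.1]
grip_width: 0.006
time: 30.1
position: [0.5834, 0.1579, 0.0284]
tool_rot: [2.465, 0.04, -1.89]
ft_force: [3.2, -0.5, -1.0]
grip_width: 0.002
time: 30.3
position: [0.5821, 0.1576, 0.0284]
tool_rot: [2.464, 0.04, -1.89]
ft_force: [4.0, -1.7, -0.7]
grip_width: 0.003
```

```bash
python3 look.py t17 0 0
python3 - <<'E'
import cv2
im=cv2.imread("pics/t17.png");cv2.imwrite("pics/j9.png",cv2.resize(im[225:315,240:390],None,fx=5.3,fy=5.3,interpolation=cv2.INTER_LANCZOS4))
E
```

```text
(no output)
```

View pics/j9.png

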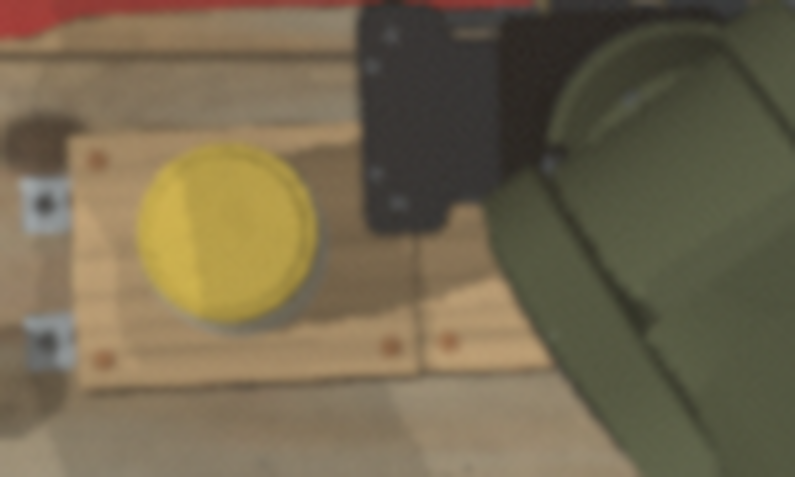

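```bash
python3 -m jog '[{"rot":[0,0,0],"travel":[-0.001,0,0.004],"jaw":1},{"rot":[0,0,0],"travel":[0,0,0],"jaw":1}]'
python3 -m jog '[{"rot":[0,0,0],"travel":[0.005,0,-0.02],"jaw":1},{"rot":[0,0,0],"travel":[0.005,0,-0.03],"jaw":1},{"rot":[0,0,0],"travel":[-0.05,0,-0.012],"jaw":1},{"rot":[0,0,0],"travel":[-0.1,0,-0.02],"jaw":1},{"rot":[0,0,0],"travel":[-0.12,0,0],"jaw":1},{"rot":[0,0,0],"travel":[-0.05,0.05,0.08],"jaw":1},{"rot":[0,0,0],"travel":[0,0.06,0.12],"jaw":1},{"rot":[0,0,0],"travel":[0,0.06,0.12],"jaw":1}]'
python3 to.py .455 -.01 .1 -87.2
```

```text
time: 30.55
position: [0.5806, 0.1577, 0.0282]
tool_rot: [2.464, 0.04, -1.891]
ft_force: [4.0, -2.6, -0.7]
grip_width: 0.007
time: 31.35
position: [0.489, 0.1045, 0.1015]
tool_rot: [2.465, 0.043, -1.889]
ft_force: [-0.4, -0.2, -0.7]
grip_width: 0.009
t 31.35 p [0.489  0.1045 0.1015] jaw ang -87.51 tilt 15.06 F [-0.4 -0.2 -0.7] w 0.009
travel units [-0.0248  0.3763  0.1278] mm 119.5 min rows 2.4
rot units [-0.043 -3.008 -0.141]
```

```bash
python3 -m jog '[{"rot":[0,-1,0],"travel":[0,0.12,0.03],"jaw":1},{"rot":[0,-1,0],"travel":[0,0.13,0.03],"jaw":1},{"rot":[0,-1,0],"travel":[0,0.12,0.03],"jaw":1},{"rot":[0,0,0],"travel":[0,0,0],"jaw":1},{"rot":[0,0,0],"travel":[0,0,0],"jaw":1}]'
python3 look.py t18 0 0
python3 - <<'E'
import cv2
im=cv2.imread("pics/t18.png");cv2.imwrite("pics/j10.png",cv2.resize(im[225:315,240:390],None,fx=5.3,fy=5.3,interpolation=cv2.INTER_LANCZOS4))
E
```

```text
time: 31.85
position: [0.4682, -0.0079, 0.0974]
tool_rot: [2.195, 0.033, -2.196]
ft_force: [0.4, 0.5, -0.2]
grip_width: 0.007
```

View pics/j10.png

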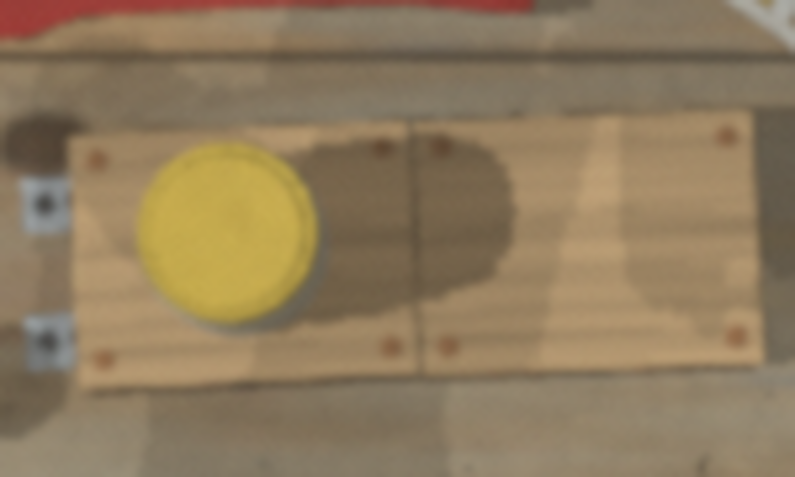

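```bash
python3 chk2.py pics/t18.png "[((85,390),(412,377)),((75,138),(405,125)),((68,140),(76,388))],[((428,374),(760,362)),((420,122),(742,111)),((752,113),(763,361))],((411,128),(419,370))"; python3 to.py .505 .085 .025 -87.2
```

```text
Ffront [472.2 293.8] ang 2.83 res 0.15
Fback [558.4 306.2] ang -1.01 res 0.9
Fleft [508.9 354. ] ang 2.61 res 0.62
Lfront [476.6 170.4] ang 2.84 res 0.12
Lback [564.4 185.1] ang 2.62 res 0.22
Lright [529.  115.9] ang 2.03 res 0.18
joint [524.5 234.2] ang 2.15 res 0.24
Lfront x' vs fixed front -1.62
Lback x' vs fixed front 86.8
joint y' dist from F left (120, 240) 120.42
Lright y' dist from F left (120, 240) 238.8
t 31.9 p [ 0.4678 -0.007   0.0972] jaw ang -87.54 tilt 0.65 F [-0.8  0.7 -0.6] w 0.008
travel units [ 0.2373 -0.3036 -0.137 ] mm 122.7 min rows 2.5
rot units [-0.067  0.005 -0.129]
```

```bash
cat > screws.py <<'E'
import sys
from h import *
def run(f,pts):
    im=cv2.imread(f);a=cv2.cvtColor(im,cv2.COLOR_BGR2LAB)[:,:,1].astype(np.float32)
    big=cv2.resize(a[225:315,240:390],None,fx=5.3,fy=5.3,interpolation=cv2.INTER_CUBIC);W=[]
    for x,y in pts:
        p=big[y-13:y+14,x-13:x+14];w=(p-np.percentile(p,50)).clip(0)**2;yy,xx=np.mgrid[-13:14,-13:14]
        cx,cy=x+(w*xx).sum()/w.sum(),y+(w*yy).sum()/w.sum()
        W.append([240+(cx+.5)/5.3-.5,225+(cy+.5)/5.3-.5])
    P=onz("top",W,.045)[:,:2]*1000
    S=[(0),(1),(2),(3)]
    # template from order BL,BR,FL,FR: fit by umeyama-like 2D rigid between fixed and loose sets
    def rigid(A,B):
        a,b=A-A.mean(0),B-B.mean(0);th=np.arctan2((a[:,0]*b[:,1]-a[:,1]*b[:,0]).sum(),(a*b).sum());return th
    F,L=P[:4],P[4:]
    d=F[[0,2]].mean(0)-F[[1,3]].mean(0);e=F[[0,1]].mean(0)-F[[2,3]].mean(0)
    fa=(np.arctan2(-d[0],d[1])*2+np.arctan2(e[1],e[0]))/3
    th=rigid(F,L);ex=np.array([np.cos(fa),np.sin(fa)]);ey=np.array([-ex[1],ex[0]]);t=L.mean(0)-F.mean(0)
    print("fixed c",F.mean(0).round(1),"ang",np.degrees(fa).round(2),np.degrees(np.arctan2(-d[0],d[1])).round(2),np.degrees(np.arctan2(e[1],e[0])).round(2),"spans",np.hypot(*d).round(1),np.hypot(*e).round(1),"| loose rel ang",np.degrees(th).round(2),"x'",(t@ex).round(2),"y' (want -120)",(t@ey).round(2))
run(sys.argv[1],eval(sys.argv[2]))
E
python3 screws.py pics/t18.png "[(97,160),(383,147),(105,359),(391,347),(441,145),(727,136),(448,346),(737,336)]"
python3 screws.py pics/t16.png "[(97,160),(383,147),(105,359),(391,347),(438,138),(725,126),(448,337),(736,326)]"
python3 screws.py pics/t14.png "[(97,160),(383,147),(105,359),(391,347),(438,141),(725,121),(453,341),(740,320)]"
```

```text
fixed c [516.9 295.2] ang 2.91 2.81 3.1 spans 99.9 70.2 | loose rel ang -0.7 x' -1.54 y' (want -120) -120.24
fixed c [517.  295.2] ang 2.85 2.84 2.87 spans 100.0 70.0 | loose rel ang -0.47 x' 1.83 y' (want -120) -120.13
fixed c [516.9 295.3] ang 2.75 2.78 2.69 spans 99.8 69.8 | loose rel ang 1.37 x' 2.43 y' (want -120) -120.74
```

```bash
python3 -m jog '[{"rot":[0,0,0],"travel":[0,-0.06,0.04],"jaw":1},{"rot":[0,0,0],"travel":[0,-0.11,0.03],"jaw":1},{"rot":[0,0,0],"travel":[0,-0.13,0.015],"jaw":1},{"rot":[0,0,0],"travel":[0.03,-0.12,0],"jaw":1},{"rot":[0,0,0],"travel":[0.07,-0.08,0],"jaw":1},{"rot":[0,0,0],"travel":[0.09,0,0],"jaw":1},{"rot":[0,0,0],"travel":[0.05,0,0],"jaw":1},{"rot":[0,0,0],"travel":[0,0,0],"jaw":1}]'
python3 -m jog '[{"rot":[0,0,0],"travel":[0,0,0],"jaw":1}]' >/dev/null; python3 to.py .463 .145 .025 -87.2
```

```text
time: 32.7
position: [0.433, 0.1411, 0.0214]
tool_rot: [2.187, 0.037, -2.197]
ft_force: [0.1, 1.1, 0.2]
grip_width: 0.005
t 32.8 p [0.4355 0.141  0.0235] jaw ang -87.46 tilt 0.68 F [ 0.7 -0.7  0. ] w 0.003
travel units [-0.0051 -0.0093 -0.0921] mm 27.8 min rows 0.6
rot units [-0.053  0.009 -0.136]
```

```bash
python3 -m jog '[{"rot":[0,0,0],"travel":[0,-0.009,-0.05],"jaw":1},{"rot":[0,0,0],"travel":[0,0,-0.03],"jaw":1},{"rot":[0,0,0],"travel":[0,0,-0.007],"jaw":1},{"rot":[0,0,0],"travel":[0,0,0],"jaw":1},{"rot":[0,0,0],"travel":[0,0,0],"jaw":1}]'
python3 -m jog '[{"rot":[0,0,0],"travel":[0,0,-0.004],"jaw":1},{"rot":[0,0,0],"travel":[0,0,0],"jaw":1},{"rot":[0,0,0],"travel":[0,0,0],"jaw":1}]'
```

```text
time: 33.3
position: [0.4615, 0.1435, 0.0231]
tool_rot: [2.193, 0.033, -2.195]
ft_force: [0.3, 0.1, -0.1]
grip_width: 0.008
time: 33.6
position: [0.4629, 0.1436, 0.0229]
tool_rot: [2.193, 0.033, -2.195]
ft_force: [0.3, -0.1, -0.4]
grip_width: 0.003
```

```bash
python3 -m jog '[{"rot":[0,0,0],"travel":[0,0,-0.004],"jaw":1},{"rot":[0,0,0],"travel":[0,0,0],"jaw":1}]'
python3 -m jog '[{"rot":[0,0,0],"travel":[0,0,-0.003],"jaw":1},{"rot":[0,0,0],"travel":[0,0,0],"jaw":1}]'
python3 -m jog '[{"rot":[0,0,0],"travel":[0,0,-0.003],"jaw":1},{"rot":[0,0,0],"travel":[0,0,0],"jaw":1}]'
```

```text
time: 33.8
position: [0.4643, 0.1437, 0.0229]
tool_rot: [2.193, 0.033, -2.195]
ft_force: [-0.5, 0.4, 0.3]
grip_width: 0.006
time: 34.0
position: [0.4644, 0.1437, 0.0228]
tool_rot: [2.191, 0.032, -2.197]
ft_force: [-2.6, 0.3, 2.2]
grip_width: 0.006
time: 34.2
position: [0.4647, 0.1437, 0.0227]
tool_rot: [2.19, 0.032, -2.197]
ft_force: [-4.9, -0.0, 3.8]
grip_width: 0.007
```

```bash
python3 -m jog '[{"rot":[0,0,0],"travel":[0,0,-0.003],"jaw":1},{"rot":[0,0,0],"travel":[0,0,0],"jaw":1}]'
python3 -m jog '[{"rot":[0,0,0],"travel":[0,0,-0.003],"jaw":1},{"rot":[0,0,0],"travel":[0,0,0],"jaw":1}]'
python3 look.py t19 0 0
python3 - <<'E'
import cv2
im=cv2.imread("pics/t19.png");cv2.imwrite("pics/j11.png",cv2.resize(im[225:315,240:390],None,fx=5.3,fy=5.3,interpolation=cv2.INTER_LANCZOS4))
E
```

```text
time: 34.4
position: [0.4654, 0.1435, 0.0226]
tool_rot: [2.189, 0.032, -2.198]
ft_force: [-5.6, -0.9, 4.7]
grip_width: 0.006
time: 34.6
position: [0.4662, 0.1434, 0.0225]
tool_rot: [2.189, 0.032, -2.198]
ft_force: [-6.3, -1.0, 4.7]
grip_width: 0.003
```

View pics/j11.png

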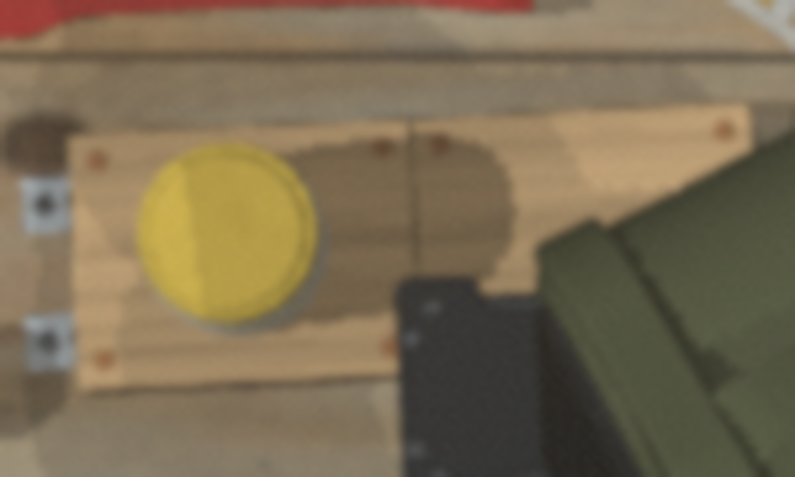

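```bash
python3 -m jog '[{"rot":[0,0,0],"travel":[0,0,0.05],"jaw":1},{"rot":[0,0,0],"travel":[0,0.05,0.03],"jaw":1},{"rot":[0,0,0],"travel":[0,0.12,0],"jaw":1},{"rot":[0,0,0],"travel":[0,0.14,0],"jaw":1},{"rot":[0,0,0],"travel":[0,0.14,0],"jaw":1},{"rot":[0,0,0],"travel":[0,0.06,0],"jaw":1},{"rot":[0,0,0],"travel":[0,0,0],"jaw":1},{"rot":[0,0,0],"travel":[0,0,0],"jaw":1}]'
python3 look.py t20 0 0; python3 screws.py pics/t20.png "[(97,160),(383,147),(105,359),(391,347),(440,144),(725,131),(448,345),(737,331)]"
python3 - <<'E'
from h import *
im=cv2.imread("pics/t20.png");cv2.imwrite("pics/j12.png",cv2.resize(im[225:315,240:390],None,fx=5.3,fy=5.3,interpolation=cv2.INTER_LANCZOS4))
cv2.imwrite("pics/s20.png",cv2.resize(ctrl.get_image("scene")[215:325,235:435,::-1],None,fx=4,fy=4,interpolation=cv2.INTER_LANCZOS4))
E
python3 to.py .516 .095 .025
```

```text
time: 35.45
position: [0.4509, -0.0098, 0.025]
tool_rot: [2.195, 0.032, -2.194]
ft_force: [0.7, -0.2, -0.3]
grip_width: 0.007
fixed c [517.  295.1] ang 2.92 2.91 2.93 spans 100.0 70.0 | loose rel ang 0.18 x' -0.28 y' (want -120) -119.93
t 35.55 p [ 0.4506 -0.0086  0.0249] jaw ang -87.46 tilt 0.68 F [-0.4  0.3  0.1] w 0.003
travel units [-0.0044 -0.3353 -0.2329] mm 122.5 min rows 2.4
```

View pics/j12.png

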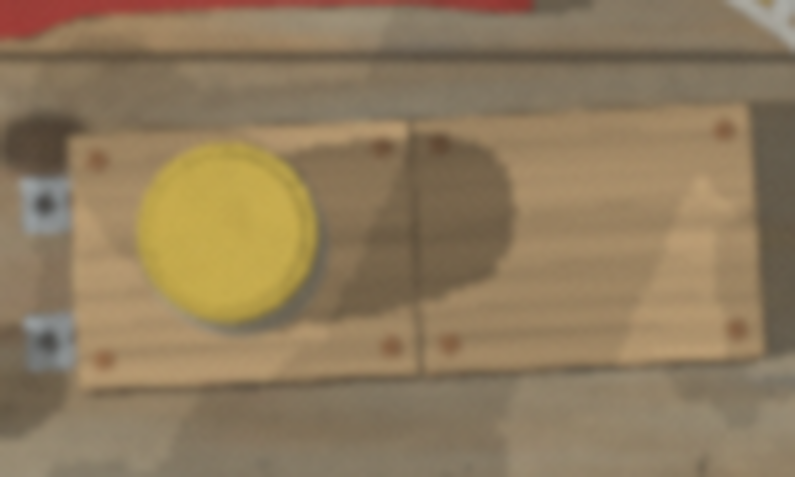

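View pics/s20.png

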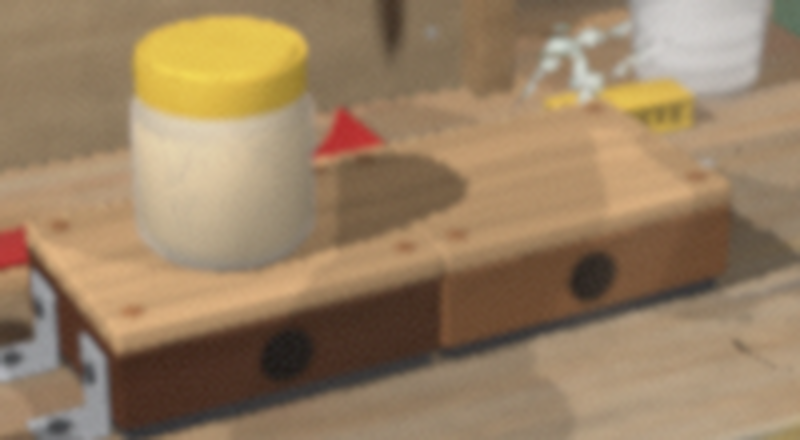

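```bash
python3 -m jog '[{"rot":[0,0,0],"travel":[-0.05,0.05,0.02],"jaw":1},{"rot":[0,0,0],"travel":[-0.12,0.05,0],"jaw":1},{"rot":[0,0,0],"travel":[-0.12,0.05,0],"jaw":1},{"rot":[0,0,0],"travel":[0,0,0],"jaw":1},{"rot":[0,0,0],"travel":[0,0,0],"jaw":1}]'
python3 - <<'E'
from meas import *
im=ctrl.get_image("top")[:,:,::-1].copy();cv2.imwrite("pics/end.png",im)
c,r=lid(im,(283,268));print("jar",onz("top",[c],.116))
a=cv2.imread("pics/top0.png");
for nm,(x0,y0,x1,y1) in dict(red=(225,200,348,238),pots=(412,172,462,218),cage=(380,210,420,228),small=(195,285,230,318),string=(150,240,240,300)).items():
    A,B=[cv2.cvtColor(i[y0:y1,x0:x1],cv2.COLOR_BGR2GRAY).astype(np.float32) for i in(a,im)]
    print(nm,"shift px",np.round(cv2.phaseCorrelate(A,B,cv2.createHanningWindow((x1-x0,y1-y0),cv2.CV_32F)),2),"diff",np.abs(A-B).mean().round(1))
E
```

```text
time: 36.05
position: [0.4471, -0.0532, 0.113]
tool_rot: [2.195, 0.034, -2.192]
ft_force: [-1.0, 0.7, -1.6]
grip_width: 0.009
jar [[0.5178664  0.29540466 0.116     ]]Traceback (most recent call last):
  File "<stdin>", line 7, in <module>
    return _wrapfunc(a, 'round', decimals=decimals, out=out)
    return _wrapit(obj, method, *args, **kwds)
    conv = _array_converter(obj)
ValueError: setting an array element with a sequence. The requested array has an inhomogeneous shape after 1 dimensions. The detected shape was (2,) + inhomogeneous part.
```

View pics/end.png

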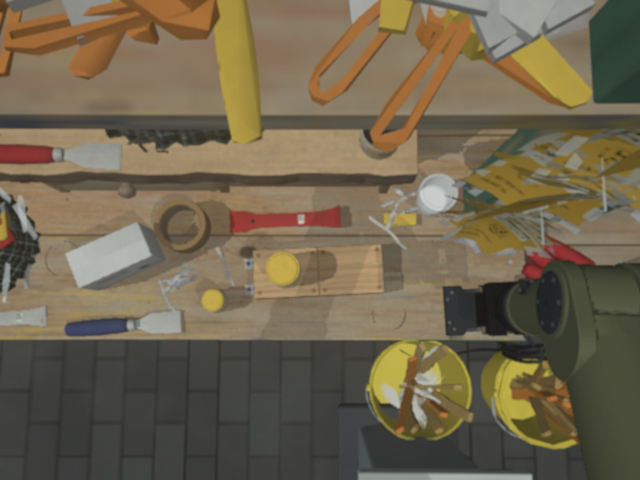

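Run:
```python
from meas import *
im=cv2.imread("pics/end.png");a=cv2.imread("pics/top0.png")
for nm,(x0,y0,x1,y1) in dict(red=(225,200,348,238),pots=(412,172,462,218),cage=(380,210,420,228),small=(195,285,230,318)).items():
    A,B=[cv2.cvtColor(i[y0:y1,x0:x1],cv2.COLOR_BGR2GRAY).astype(np.float32) for i in(a,im)]
    print(nm,cv2.phaseCorrelate(A,B),np.abs(A-B).mean())
s=ctrl.get_state();print(s["time"],s["ft_force"].round(1),np.abs(s["qd"]).max().round(3))
ctrl.close_job()
```

```text
red ((0.40280937409765016, -0.013310269438377986), 0.8847669139862061) 5.076808
pots ((0.009368555018586022, -0.04932950269688163), 0.9882402882973353) 5.9269567
cage ((0.01042862344144524, -0.024483606226715082), 0.8771491901742088) 5.85
small ((0.020431309119633312, 0.020919638230012083), 1.0268134087048195) 5.2675323
36.1 [-0.6 -0.2 -0.9] 0.021
the job is handed in; nothing more can be done
```

I stood the yellow-lidded jar in the middle of the left module first. Then I slid the loose module against the left one, trimmed it with small pushes, and handed in at 36.1 s with the arm clear and nothing touched.

**Jar:** it is upright, and the last top view puts its centre within about 1 mm of the left module's centre.

**Joint:** the screw heads in the top view give these values for the loose module relative to the left one:

| | Measured | Ideal |
|---|---|---|
| Turn | 0.18° | 0° |
| Front offset | −0.3 mm | 0 mm |
| Spacing between centres | 119.9 mm | 120 mm |

The joint took several corrections. I overshot once in turn and once in front offset before it came right. I did not give it a last press after the final nudge.

**Disagreement:** in earlier frames, edge fits on the board outlines differed from the screws by up to about 1 mm, and by more on the left module's back edge. I relied on the screw heads because their measured pattern (100 × 70 mm) stayed consistent from frame to frame.

**Bystanders:** pots, cage and small jar showed a shift of 0.05 px or less. The red tool read 0.4 px (about 0.8 mm) along its length. The arm never came near it, so I put that down to changed shadows. I did not check the loose string behind the modules by measurement, but it looks unmoved.

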